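# Change over the marking station in the turning shop

### The arm

A 6-joint arm with a two-finger parallel gripper is mounted at the origin on the work surface. World frame = base frame: x ahead of the robot, y to its left, z up, the work surface at z = 0. Lengths are in m, angles in rad, forces in N, time in s.
With the tool pointing down it reaches from about 0.35 to 0.85 m from the base axis. Payload 8.1 kg.
Tool frame: the origin (TCP) lies on the centre line of the jaws, within the pads' length; the fingertips stand robot.tip_extent ahead of it and the grasp point (between the pads) lies 11 mm behind it (robot.tip_extent is the distance from the TCP to the fingertips, in m); y points along the fingers, z is the direction in which the jaws open and shut, and the axes are right-handed (so a half turn about y gives the same grasp; the last joint's range is limited). The gripper opens to 93 mm and grips with 3 to 60 N. Pads are 15 mm wide; open, the fingers measure 128 mm over their backs; the gripper's body (75 mm by 188 mm) begins 65 mm behind the grasp point.
Start: joints at [1.107, 0.13, 1.488, -0, 1.523, -0.085], TCP at [0.222, 0.557, 0.227] pointing down, gripper open.
Joint ranges: [-2.96, 2.96], [-0.89, 2.26], [0.02, 2.5], [-1.34, 4.48], [0, 2.73], [-2.66, 2.66]. Speed limits (rad/s): [2.39, 2.39, 2.79, 3.14, 3.14, 3.14].

### API

Orientations are given as a rotation vector (axis times angle).
In Python, from plant import monitor, optics, robot gives the robot as it stands.
- The arm moves only by the shell command python3 -m inch 'ROWS' [OPENING] [FORCE]. ROWS is JSON, a list that holds one entry, the list of rows, each a list of 6 numbers: the shift along the tool's x, y, z in mm, then the turn, a rotation vector about the tool's x, y, z in rad. A call has 1 to 8 rows; each row shifts and turns the commanded pose from where the row before left it, along the tool's axes as they then stand; what a row does not reach is not made up. A row lasts 1/8 s, in which the tool goes at most 62.5 mm and 10.7 degrees, less where a joint would pass 70% of its speed; a pose out of reach is approached as far as the arm can. A call is refused whole if a number of a shift passes 62.5 or a number of a turn 0.188, either way. A call with a gripper value outside its range is refused whole. OPENING is the finger opening in mm, from 0 to 93, set as the call begins (- or left out, the last holds). The fingers move at their own pace and stop on an object; FORCE is the grip in N (left out, the last holds). Time passes only in rows, so rows that do not move let the fingers close. It gives the time, the measured TCP pose, the force and the opening at its end, in the units of the state.
- monitor.read_state(): the state, without advancing time (a new reading comes with each control period).
- optics.read_camera(name): name is "scene" or "top" or "wrist"; returns a dict with "image" (400x640x3 uint8, blue, green, red), "fx", "fy", "cx", "cy" (pixels), "k1" (the pictures are not rectified: a ray, as slopes to the right and down, at radius r is drawn at 1 + k1 r^2 times it, then the intrinsics apply), "rvec" (rotation vector, rad) and "tvec" (3), from world to camera coordinates, as OpenCV has them. Camera axes: x right, y down, z forward; pixel columns grow to the right and rows downward; lengths in m; the calibration is good to about 2 mm. A picture is of the moment at which its call begins. There is no depth.
- robot.close_job(): hands the job in, once; it reports no verdict.
The state is a dict: "t": time; "q": joint angles; "dq": joint speeds; "joint_torque": joint torques, N m; "tool_pos": TCP position; "orientation": TCP orientation; "force": force on the tool from outside, world axes, zero at the start; "wrist_torque": the same for the moment, N m; "opening": finger opening in m.
Only numpy, scipy, OpenCV 4.12 (cv2) and the standard library are available. Lean on these libraries where they do the work, as an engineer would, in place of code of your own. Each camera call takes 0.05 s, during which the arm holds its last target.

### The job

Push the chip guard of the marking station all the way down. With it down, lift the finished knobbed lids out of the nest and stand them upright side by side in the plywood tray, and seat every raw wooden blank lying on the right of the bench fully home in the pocket of its own outline. Then pull the guard all the way up again and let go; leave everything else on the bench where it is.

Things in the scene. Friction and masses are not known exactly. Their poses are not given: they have to be found in the camera images.
- station: fixed green station 250 x 300 mm; its plywood nest plate (220 x 260, top 65 mm up) has 4 pockets 14 mm deep, 4 mm wider than their blanks. Origin: centre of base on the bench; x away from the robot, y left. Guard posts 200 mm high at (-142, +-165), 45 x 30 mm; between them an 85 mm high sheath (x -165 to -120) for the guard. Rear beam 90 mm high (x 140 to 170), boxes to 120 mm behind it
- guard (a joint): height of the clear chip guard, which slides straight up and down in front of the nest: 0 m = fully down in its sheath, 0.075 m = fully up. It stays where it is left; about 9 N moves it up, 3 N down, plus 15 N per m/s of speed
- guard_handle (a point): centre of the black handle bar along the guard's top, parallel to the station's y: 140 mm long, 16 mm thick (station x), 26 mm high; 115 mm above the bench when the guard is down. It can be pinched from above across its 16 mm, up to 19 mm below its centre, where only the 8 mm sheet and stems are between the fingers. Moves with the guard
- nest_square (a point): centre of the floor of the square pocket (64 x 64 mm, sides along the station's axes), 51 mm above the bench, 14 mm below the plate's top; at (-55, -65) mm of the station
- nest_oblong (a point): centre of the floor of the oblong pocket (50 mm along the station's x, 94 mm along its y), 51 mm above the bench; at (55, 65) mm of the station
- nest_small_round (a point): centre of the floor of the smaller round pocket (64 mm across), 51 mm above the bench; at (-55, 65) mm of the station. A finished small lid may sit in it
- nest_big_round (a point): centre of the floor of the larger round pocket (84 mm across), 51 mm above the bench; at (55, -65) mm of the station. A finished big lid may sit in it
- blank_square: raw pale wooden square blank 60 x 60 x 40 mm high, origin at the centre of its underside, sides along its x and y. May be absent
- blank_oblong: raw pale wooden oblong blank, 46 mm (its x) by 90 mm (its y) by 40 mm high, origin at the centre of its underside. May be absent
- blank_small_round: raw pale wooden round blank, a plain cylinder 60 mm across and 40 mm high, origin at the centre of its underside. May be absent
- blank_big_round: raw pale wooden round blank, a disc 80 mm across and 24 mm high with a central spigot 36 mm across and 26 mm high on top (50 mm in all), to be held by the spigot; origin at the centre of its underside. May be absent
- lid_big: finished dark turned lid: round foot 80 mm across, 16 mm high, a cone narrowing above it to a plain round knob 30 mm across between 34 and 62 mm above its underside; starts in the larger round pocket; origin at the centre of its underside. May be absent
- lid_small: finished dark turned lid: round foot 60 mm across, 16 mm high, a cone above it and a plain round knob 26 mm across between 34 and 62 mm above its underside; starts in the smaller round pocket; origin at the centre of its underside. May be absent
- tray: open plywood tray on the left of the bench, 240 mm (its x) by 140 mm (its y) by 40 mm high, walls 6 mm and floor 6 mm thick; origin at the centre of its underside. Its two lids fit side by side at about x = -50 and +50 mm
- wax_tin: bystander: flat steel tin 60 mm across, 28 mm high, on the right
- gouge: bystander: gouge lying near the robot on the left, 260 mm long
- sanding_block: bystander: cork block 100 x 60 x 30 mm on the right
- glue: bystander: white bottle 56 mm across, 150 mm high, far right
- mug: bystander: white mug 80 mm across, 90 mm high, far left
- brush: bystander: brush lying on the far left
- offcut: bystander: piece of board 160 x 60 x 25 mm, far right
Things that resemble listed ones, but are neither listed nor needed, are in the scene too. Leave any yellow look-alike of the blank_oblong alone.

How it is judged:
By the outcome, as a careful person would: the job done as asked, in the order asked, and still so for the second after the job is handed in, with the robot touching nothing.
Of lid_big, lid_small only 1 to 2 are there at a start; the rules pass over those that are not, and their reading is None.
Of blank_square, blank_oblong, blank_small_round, blank_big_round only 3 to 4 are there at a start; the rules pass over those that are not, and their reading is None.
At some moment in a run one of blank_square, blank_oblong, blank_small_round, blank_big_round may be knocked a few centimetres aside while the robot is not near it.
It also fails if it takes over 210 s, if anything falls off the work surface, if the arm or the gripper's body presses on something with over 40 N, if the wrist force passes 120 N, or if a joint passes its speed limit or range.

## Working session

There is one attempt and no reset: what is moved stays moved. The work goes in short steps, Python scripts to look and compute and a shell command to move; the robot and the scene stay as the last step left them, time stands still between calls to the robot, and variables do not carry over. Pictures are saved under pics/ and viewed, and the job is handed in when it is done.

```bash
ls; mkdir -p pics
python3 - <<'E'
from plant import monitor, optics, robot
import cv2
print(monitor.read_state()); print(robot.tip_extent)
for n in ["scene","top","wrist"]:
    c=optics.read_camera(n); cv2.imwrite(f"pics/{n}0.png",c["image"])
    print(n,{k:v for k,v in c.items() if k!="image"})
E
```

```text
pics
{'t': 0.0, 'q': array([ 1.10659273e+00,  1.31160593e-01,  1.48926118e+00, -1.94645229e-05,
        1.52295957e+00, -8.54133594e-02]), 'dq': array([ 1.77454867e-03,  1.17835509e-03,  5.22498010e-04,  2.98321458e-04,
       -4.97648896e-04,  5.98830453e-05]), 'joint_torque': array([-2.08463411e-03, -5.59865177e+01, -4.91749585e+01,  7.65716331e-02,
        3.62669479e-02, -1.44551705e-04]), 'tool_pos': array([0.22163092, 0.55698989, 0.22559769]), 'orientation': array([-1.55202151,  0.29761745, -0.29688062]), 'force': array([0.0651625, 0.1264659, 0.7930201]), 'wrist_torque': array([ 0.03101044, -0.03924385,  0.03102141]), 'opening': 0.09279309802398782}
0.008
scene {'fx': 408.27619823853905, 'fy': 408.27619823853905, 'cx': 318.04173678720326, 'cy': 200.03986623050514, 'k1': -0.05110840864818345, 'rvec': array([ 0.72979377,  2.79712776, -0.7806212 ]), 'tvec': array([ 0.46046919, -0.17598902,  1.5393148 ])}
top {'fx': 391.37162604121465, 'fy': 391.37162604121465, 'cx': 323.83515516566274, 'cy': 196.2833747585645, 'k1': 0.027010878127100315, 'rvec': array([ 2.1767721 , -2.16257331,  0.06793049]), 'tvec': array([0.02092284, 0.52334229, 1.23696921])}
wrist {'fx': 329.17302903706053, 'fy': 329.17302903706053, 'cx': 318.7719480662604, 'cy': 198.43186833810654, 'k1': -0.028448561352115084, 'rvec': array([-2.3869435 , -1.62108657, -0.24153649]), 'tvec': array([-0.59913919, -0.03500134,  0.39062447])}
```

View pics/scene0.png

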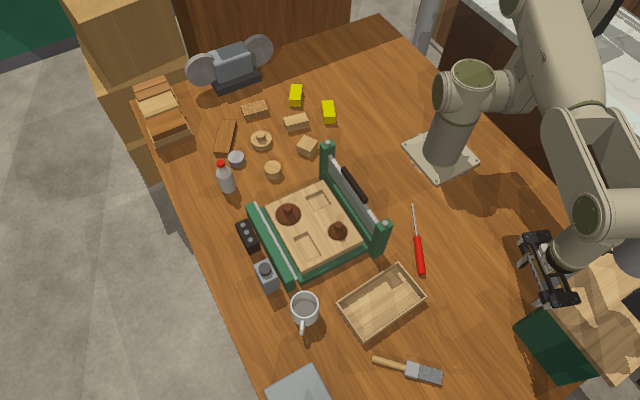

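View pics/top0.png

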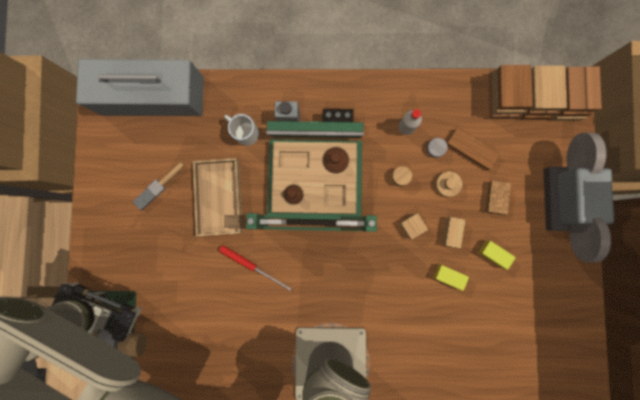

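View pics/wrist0.png

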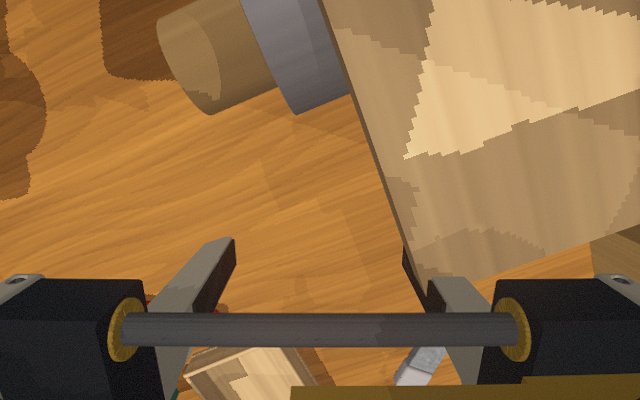

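```bash
cat > h.py <<'E'
from plant import monitor, optics, robot
import cv2, numpy as np, sys, json
from scipy.spatial.transform import Rotation as R
def cam(n):
    c=optics.read_camera(n)
    c["K"]=np.array([[c["fx"],0,c["cx"]],[0,c["fy"],c["cy"]],[0,0,1.]]); c["D"]=np.array([c["k1"],0,0,0.])
    c["R"]=R.from_rotvec(c["rvec"]).as_matrix(); c["C"]=-c["R"].T@c["tvec"]
    return c
def ray(c,px):
    u=cv2.undistortPoints(np.array(px,float).reshape(-1,1,2),c["K"],c["D"]).reshape(-1,2)
    d=np.c_[u,np.ones(len(u))]@c["R"]
    return d
def onplane(c,px,z):
    d=ray(c,px); return c["C"]+d*((z-c["C"][2])/d[:,2])[:,None]
def proj(c,P):
    return cv2.projectPoints(np.array(P,float).reshape(-1,1,3),c["rvec"],c["tvec"],c["K"],c["D"])[0].reshape(-1,2)
def save(name,img,box=None,s=1):
    if box: img=img[box[1]:box[3],box[0]:box[2]]
    cv2.imwrite(f"pics/{name}.png",cv2.resize(img,None,fx=s,fy=s,interpolation=cv2.INTER_CUBIC))
def blobs(mask,amin):
    n,l,st,ce=cv2.connectedComponentsWithStats(mask.astype(np.uint8))
    return [(i,st[i],ce[i],l==i) for i in range(1,n) if st[i,4]>=amin]
def goto(p,yaw=None,st=None):
    """print shift in tool axes mm & turn about tool y needed to bring TCP to p with jaw axis (tool z) at world yaw"""
    st=st or monitor.read_state()
    M=R.from_rotvec(st["orientation"]); x=np.array(st["tool_pos"])
    print("tcp",np.round(x*1000,1),"axes x",np.round(M.as_matrix()[:,0],3),"y",np.round(M.as_matrix()[:,1],3),"z",np.round(M.as_matrix()[:,2],3))
    d=M.inv().apply(np.array(p)-x)*1000
    print("shift tool mm",np.round(d,1))
    if yaw is not None:
        best=None
        for k in (0,np.pi):
            z=np.array([np.cos(yaw+k),np.sin(yaw+k),0]); y=np.array([0,0,-1.]); T=R.from_matrix(np.c_[np.cross(y,z),y,z])
            rv=(M.inv()*T).as_rotvec()
            if best is None or abs(np.linalg.norm(rv))<np.linalg.norm(best[0]): best=(rv,T)
        print("turn tool",np.round(best[0],4),"shift in final axes",np.round(best[1].inv().apply(np.array(p)-x)*1000,1), "q6",round(st["q"][5],2))
E
python3 - <<'E'
from h import *
t=cam("top"); s=cam("scene")
save("topc1",t["image"],(180,90,520,300),2.3)
save("scenec1",s["image"],(120,70,450,330),2.4)
st=monitor.read_state()
M=R.from_rotvec(st["orientation"]).as_matrix(); print(M.round(3))
w=cam("wrist"); print(w["C"], M.T@(w["C"]-st["tool_pos"]), (w["R"]@M).round(3))
E
```

```text
[[ 0.929 -0.     0.37 ]
 [-0.37  -0.001  0.929]
 [-0.    -1.    -0.001]]
[0.1459456  0.58719131 0.38361608] [-0.08151375 -0.15749507 -0.00034081] [[-0.001 -0.001  1.   ]
 [ 0.956 -0.293  0.001]
 [ 0.293  0.956  0.001]]
```

View pics/topc1.png

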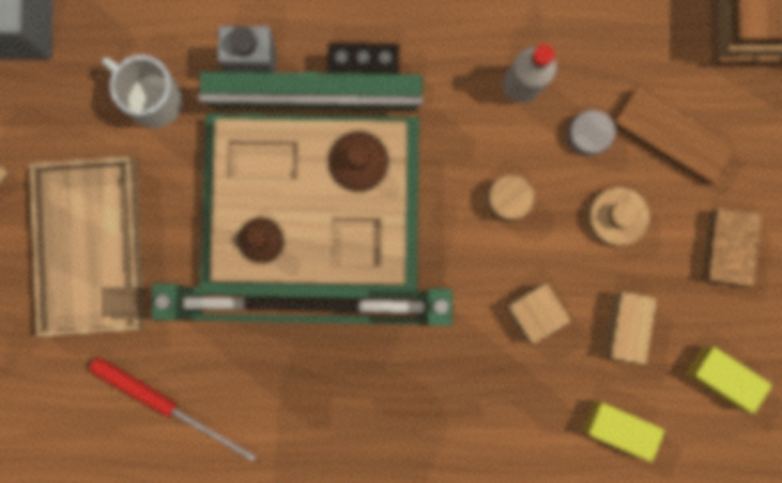

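View pics/scenec1.png

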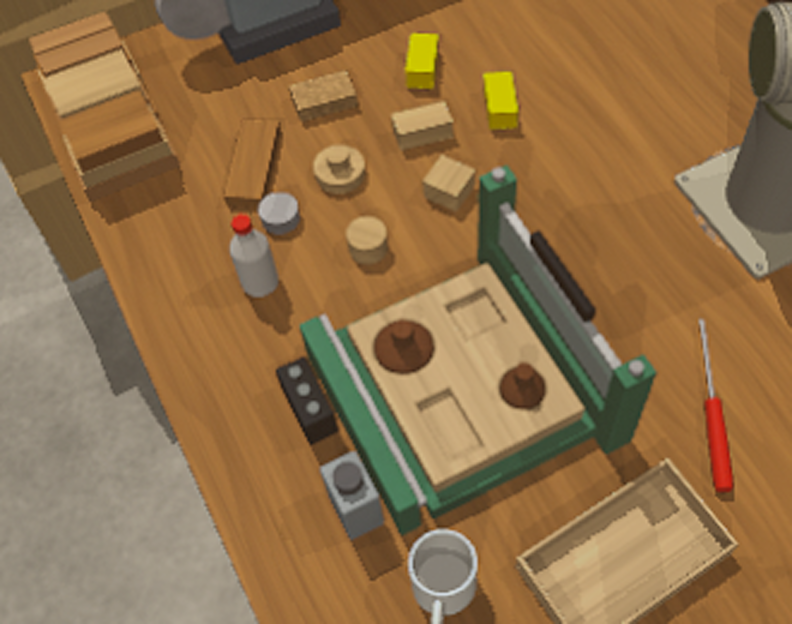

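Run:
```python
from h import *
t=cam("top"); im=t["image"]; hsv=cv2.cvtColor(im,cv2.COLOR_BGR2HSV)
for n,p in dict(plate=(315,175),tray=(215,200),bench=(420,260),sq=(415,226),ob=(455,232),sr=(402,176),br=(449,192),green=(251,217),lidb=(336,165),floor_sq=(336,195)).items(): print(n,hsv[p[1],p[0]],im[p[1],p[0]])
g=(hsv[...,0]>65)&(hsv[...,0]<95)&(hsv[...,1]>90)
save("green",(g*255).astype(np.uint8),(180,90,520,300),2)
pale=(hsv[...,0]<25)&(hsv[...,1]<145)&(hsv[...,2]>110)
save("pale",(pale*255).astype(np.uint8),(180,90,520,300),2)
for i,s,c,m in blobs(pale,100): print(s,c)
```

```text
plate [ 15 109 194] [111 153 194]
tray [ 16 108 194] [112 155 194]
bench [ 13 155 133] [ 52  88 133]
sq [ 16 121 196] [103 154 196]
ob [ 17 118 203] [109 161 203]
sr [ 16 122 184] [ 96 142 184]
br [ 16 120 199] [105 155 199]
green [ 59  54 109] [ 86 109  87]
lidb [ 11 155  94] [37 57 94]
floor_sq [ 16 111 188] [106 149 188]
[    0     0   640   181 46327] [320.96690915  41.82522071]
[ 98  72  63   7 281] [126.72241993  76.07829181]
[273  99  29  17 146] [285.21232877 104.45205479]
[402 109  22  27 253] [412.13833992 120.54150198]
[223 112  36  35 698] [242.16762178 127.42120344]
[266 121 100  17 276] [320.60869565 132.42028986]
[585 130  21  46 403] [598.2382134 153.2382134]
[428 136  21  23 335] [437.94029851 146.74626866]
[ 271  142   86   72 5193] [313.19815136 177.9214327 ]
[ 192  155   52   82 3689] [216.8850637  196.17077799]
[132 161  52  50 643] [156.91757387 185.49766719]
[392 165  22  22 345] [402.22898551 175.29855072]
[436 170  28  28 571] [449.29071804 183.45008757]
[489 180  22  35 635] [499.46456693 197.13700787]
[612 182  28   9 225] [625.45333333 185.55555556]
[   0  195   30  103 2811] [ 13.38313767 244.68979011]
[  39  201   34   85 1734] [ 55.02422145 233.25432526]
[401 212  28  28 450] [414.52444444 225.93777778]
[446 216  20  33 522] [455.38888889 232.13409962]
[260 219  26   7 145] [273.22068966 221.88275862]
[336 220  27   6 139] [348.1294964  222.70503597]
[255 267  37  24 209] [272.95215311 278.75598086]
[   0  321  133   79 3859] [ 55.06841151 367.70951024]
[ 295  322   76   62 1854] [340.90938511 341.25404531]
[294 354  12  46 336] [299.5        378.36904762]
[312 373  61  27 802] [343.10972569 389.76309227]
```

View pics/pale.png

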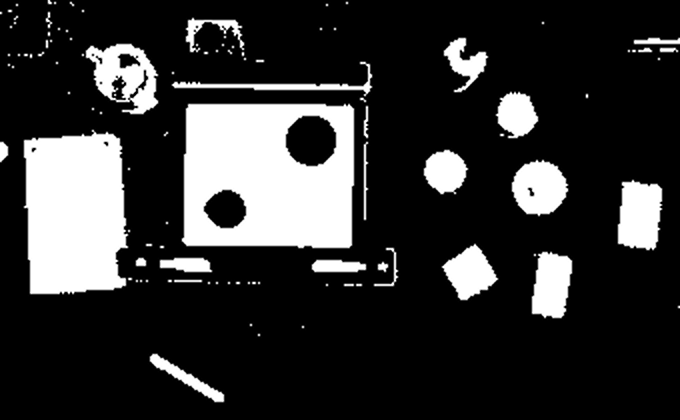

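View pics/green.png

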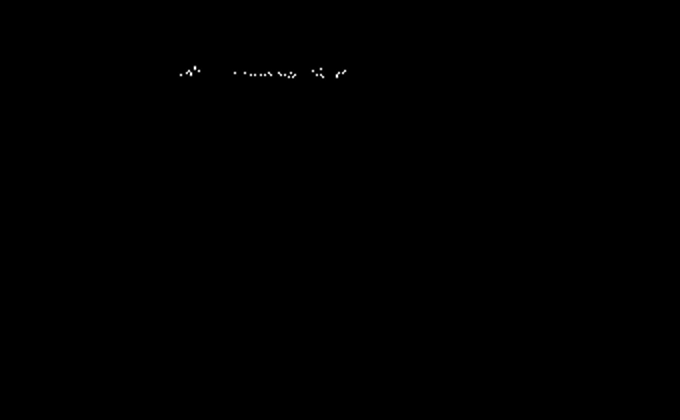

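```bash
cat >> h.py <<'E'
def pale_top(t=None):
    t=t or cam("top"); hsv=cv2.cvtColor(t["image"],cv2.COLOR_BGR2HSV)
    return t,(hsv[...,0]<25)&(hsv[...,1]<145)&(hsv[...,2]>110)
def rects(t,mask,z):
    out=[]
    for i,s,c,m in blobs(mask,250):
        cs=cv2.findContours(cv2.resize(m.astype(np.uint8)*255,None,fx=4,fy=4,interpolation=cv2.INTER_LINEAR)//128,cv2.RETR_EXTERNAL,cv2.CHAIN_APPROX_NONE)[0]
        k=max(cs,key=cv2.contourArea).reshape(-1,2)/4.-0.375
        P=onplane(t,k,z)[:,:2]*1000
        r=cv2.minAreaRect(P.astype(np.float32)); out.append((c.round(1),np.round(r[0],1),np.round(r[1],1),round(r[2],1)))
    return out
E
python3 - <<'E'
from h import *
t,p=pale_top()
for nm,z,pts in [("plate",.065,[(313,178)]),("tray",.04,[(217,196)]),("blank",.04,[(402,175),(414,226),(455,232)]),("bigr",.024,[(449,183)])]:
    for r in rects(t,p,z):
        if any(np.hypot(*(r[0]-np.array(q)))<4 for q in pts): print(nm,*r)
hsv=cv2.cvtColor(t["image"],cv2.COLOR_BGR2HSV)
d=(hsv[...,2]<125)&(hsv[...,0]<25)
d[:, :272]=0; d[:,356:]=0; d[:143]=0; d[212:]=0
for r in blobs(d,60):
  for z in (.067,): print("lid",r[1],r[2],onplane(t,[r[2]],z))
print(t["C"])
# post tops
print(onplane(t,[(251.3,221.3),(371.7,223)],.2))
E
```

```text
plate [313.3 177.9] [579.3  55.7] [225.5 266.1] 0.0
tray [216.9 196.2] [520.1 362.6] [252.8 162. ] 5.4
blank [402.1 175.4] [ 590.  -223.9] [66.8 65.5] 45.2
blank [414.5 226. ] [ 431.2 -260.3] [72.3 69.8] 28.7
blank [455.4 232. ] [ 412.7 -388.5] [ 61.6 101.3] 86.2
bigr [449.3 183.6] [ 565.8 -375.7] [87.6 86.3] 14.4
lid [323 147  26  26 527] [335.24098672 159.74383302] [[ 0.63413089 -0.01134198  0.067     ]]
lid [281 185  22  19 316] [292.55696203 194.17721519] [[0.52546837 0.12065658 0.067     ]]
[ 4.19525695e-01 -1.06188350e-03  1.27609357e+00]
[[ 0.4382413   0.21989093  0.2       ]
 [ 0.43587423 -0.11078206  0.2       ]]
```

```bash
python3 -m inch '[[[0,-6,0,0,0.171,0],[0,-6,0,0,0.171,0],[0,-6,0,0,0.171,0],[0,-6,0,0,0.171,0],[0,-6,0,0,0.171,0],[0,-6,0,0,0.171,0],[0,-6,0,0,0.171,0]]]' 0 20; python3 -c "
from h import *
goto([.437,.055,.255],np.deg2rad(-.4))"
```

```text
t: 1.27
tool_pos: [0.2219, 0.5575, 0.2688]
orientation: [-1.204, 1.217, -1.217]
force: [0.2, -0.9, 0.2]
opening: 0.028
tcp [221.9 557.5 268.8] axes x [-0.011 -1.     0.   ] y [ 0. -0. -1.] z [ 1.    -0.011  0.   ]
shift tool mm [500.1  13.8 220.5]
turn tool [-0.     -0.0037  0.    ] shift in final axes [501.   13.8 218.6] q6 1.12
```

```bash
python3 -m inch '[[[55,0,27,0,0,0],[55,0,27,0,0,0],[55,0,27,0,0,0],[55,0,27,0,0,0],[55,0,27,0,0,0],[55,0,27,0,0,0],[55,0,27,0,0,0],[55,0,27,0,0,0]]]' 0 ;  python3 -m inch '[[[30,0,2,0,0,0],[30,0,0,0,0,0],[0,0,0,0,0,0]]]'; python3 -c "
from h import *
goto([.437,.055,.220],np.deg2rad(-.4))
save('w1',cam('wrist')['image']);save('s1',cam('scene')['image'],(200,100,440,330),3)"
```

```text
t: 2.28
tool_pos: [0.4363, 0.1145, 0.269]
orientation: [-1.206, 1.212, -1.213]
force: [1.0, 0.1, 0.7]
opening: 0.0009
t: 2.65
tool_pos: [0.4374, 0.0549, 0.2688]
orientation: [-1.205, 1.215, -1.216]
force: [0.4, -0.0, 0.2]
opening: 0.0006
tcp [437.4  54.9 268.8] axes x [-0.008 -1.     0.   ] y [ 0. -0. -1.] z [ 1.    -0.008  0.   ]
shift tool mm [-0.1 48.8 -0.5]
turn tool [-0.0003 -0.0012  0.0002] shift in final axes [-0.1 48.8 -0.4] q6 0.02
```

View pics/w1.png

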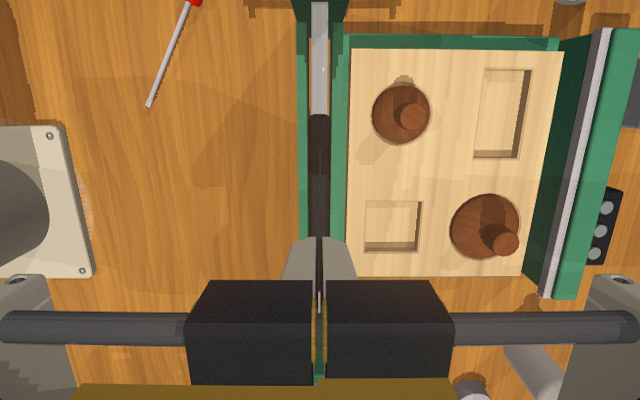

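View pics/s1.png

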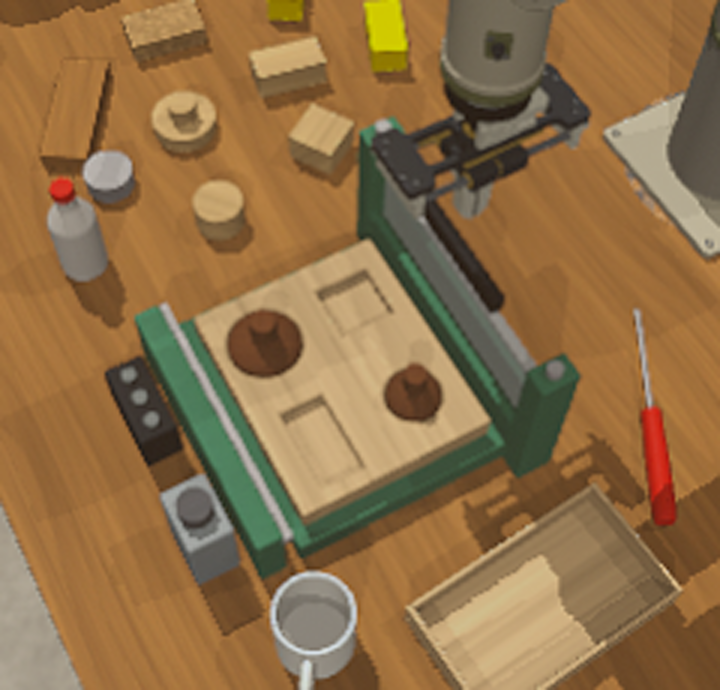

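```bash
python3 -m inch '[[[0,25,0,0,0,0],[0,20,0,0,0,0],[0,10,0,0,0,0],[0,8,0,0,0,0],[0,8,0,0,0,0],[0,8,0,0,0,0],[0,8,0,0,0,0],[0,8,0,0,0,0]]]'; python3 -m inch '[[[0,8,0,0,0,0],[0,8,0,0,0,0],[0,8,0,0,0,0],[0,8,0,0,0,0],[0,1,0,0,0,0]]]'
```

```text
t: 3.75
tool_pos: [0.4378, 0.0566, 0.1735]
orientation: [-1.206, 1.212, -1.213]
force: [0.5, 3.7, 4.4]
opening: 0.0002
t: 4.38
tool_pos: [0.4369, 0.0561, 0.1398]
orientation: [-1.208, 1.214, -1.213]
force: [1.2, 1.7, 3.3]
opening: 0.0004
```

```bash
python3 -m inch '[[[0,1.5,0,0,0,0],[0,1.5,0,0,0,0],[0,1,0,0,0,0],[0,0,0,0,0,0]]]';python3 -m inch '[[[0,1,0,0,0,0],[0,1,0,0,0,0],[0,0,0,0,0,0]]]'
```

```text
t: 4.88
tool_pos: [0.4372, 0.0563, 0.1363]
orientation: [-1.207, 1.213, -1.213]
force: [0.9, -0.6, -0.7]
opening: 0.0004
t: 5.25
tool_pos: [0.4373, 0.0564, 0.1362]
orientation: [-1.207, 1.213, -1.213]
force: [-9.5, -1.3, 16.6]
opening: 0.0006
```

```bash
python3 -m inch '[[[0,-10,0,0,0,0],[0,-45,0,0,0,0],[0,-45,20,0,0,0],[0,-32,45,0,0,0],[0,0,45,0,0,0],[0,0,30,0,0,0],[0,0,0,0,0,0]]]'
python3 - <<'E'
from h import *
goto([.6341,-.0105,.2])
w=cam("wrist"); save("w2",w["image"])
hsv=cv2.cvtColor(w["image"],cv2.COLOR_BGR2HSV)
print(hsv[60,420],hsv[60,250])
import pickle; pickle.dump(w,open("w2.pkl","wb"))
E
```

```text
t: 6.12
tool_pos: [0.5784, 0.0556, 0.2656]
orientation: [-1.208, 1.214, -1.212]
force: [0.5, -0.4, 0.1]
opening: 0.0009
tcp [578.4  55.6 265.6] axes x [-0.005 -1.    -0.   ] y [-0.001  0.    -1.   ] z [ 1.    -0.005 -0.001]
shift tool mm [65.8 65.5 56.2]
[ 18  98 242] [ 17  94 244]
```

View pics/w2.png

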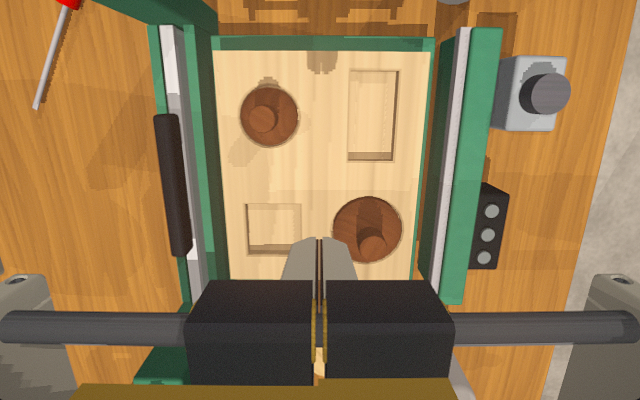

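Run:
```python
from h import *
import pickle; w=pickle.load(open("w2.pkl","rb")); hsv=cv2.cvtColor(w["image"],cv2.COLOR_BGR2HSV)
m=((hsv[...,1]<125)&(hsv[...,2]>150)&(hsv[...,0]>10)&(hsv[...,0]<25))
save("w2m",(m*255).astype(np.uint8)); 
L=[];Rr=[]
for r in range(60,270,5):
    c=np.where(m[r,200:450])[0]+200; L.append((c.min(),r)); Rr.append((c.max()+1,r))
T=[]
for c in range(225,425,5):
    r=np.where(m[30:120,c])[0]+30; T.append((c,r.min()))
for n,l in (("L",L),("R",Rr),("T",T)):
    P=onplane(w,l,.065)*1000
    print(n,np.round(P[::6,:2],1).tolist(), np.median(P,0).round(1))
save("w2c",w["image"],(200,35,450,300),3)
```

```text
L [[471.7, 175.0], [472.1, 145.9], [470.5, 115.4], [470.8, 83.4], [470.0, 49.7], [470.3, 14.2], [469.4, -23.4]] [470.5  69.6  65. ]
R [[692.0, 174.1], [691.4, 145.0], [690.8, 114.5], [690.3, 82.5], [725.9, 48.7], [725.2, 13.1], [728.2, -24.6]] [721.1  68.6  65. ]
T [[484.7, 184.3], [514.9, 183.1], [545.1, 183.8], [575.3, 182.7], [605.5, 182.6], [635.7, 182.5], [666.0, 181.6]] [582.8 182.6  65. ]
```

View pics/w2c.png

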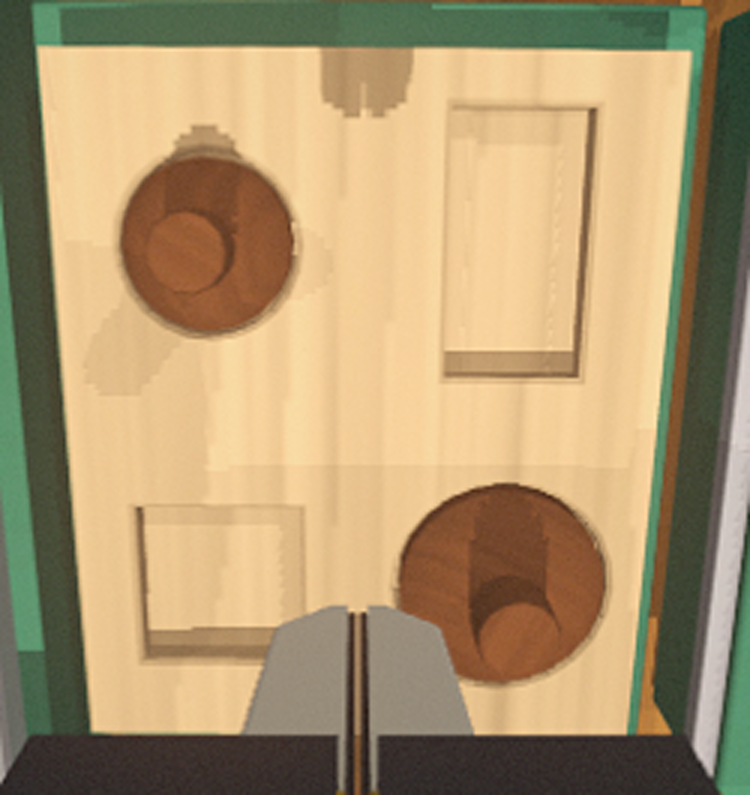

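Run:
```python
from h import *
import pickle; w=pickle.load(open("w2.pkl","rb"))
st=monitor.read_state(); M=R.from_rotvec(st["orientation"]).as_matrix()
for v in ([-.0075,.008,0],[0,.008,0],[.0075,.008,0],[-.011,.008,0]): print(v,proj(w,st["tool_pos"]+M@np.array(v)))
def f(l): return onplane(w,np.array(l)/3+[200,35],.065)[:,:2]*1000
ob=f([(447,103),(600,106),(582,380),(443,380)]); print(ob.round(1).tolist(),ob.mean(0))
sq=f([(136,506),(304,506),(140,662)]); print(sq.round(1).tolist(),sq[1:].mean(0))
c=np.array([.580,.0545]);a=-.012; Rm=np.array([[np.cos(a),-np.sin(a)],[np.sin(a),np.cos(a)]])
for n,p in dict(sq=(-55,-65),ob=(55,65),sr=(-55,65),br=(55,-65)).items(): print(n,(c*1000+Rm@p).round(1))
# lid discs rim z=.067
m=w["image"].astype(int); 
hsv=cv2.cvtColor(w["image"],cv2.COLOR_BGR2HSV); d=((hsv[...,2]<175)&(hsv[...,1]>135)).astype(np.uint8)
sb=f([(120,240),(298,240)]); print(sb)
print(f([(210,155),(210,338)]),"small rim"); print(f([(398,585),(607,585)]),f([(500,484),(500,686)]),"big rim")
```

```text
[-0.0075, 0.008, 0] [[316.58277989 239.25600909]]
[0, 0.008, 0] [[316.59785337 251.73589263]]
[0.0075, 0.008, 0] [[316.6127306  263.90608495]]
[-0.011, 0.008, 0] [[316.57567916 233.32362129]]
[[609.8, 165.2], [662.0, 164.2], [661.5, 69.7], [610.4, 69.8]] [635.93542252 117.21529901]
[[494.4, 21.7], [558.5, 21.5], [491.3, -44.0]] [524.90841614 -11.26601809]
sq [524.2  -9.8]
ob [635.8 118.8]
sr [525.8 120.2]
br [634.2 -11.2]
[[495.39876618 120.37628231]
 [558.26563825 119.98189029]]
[[528.50262321 148.70559033]
 [525.63923498  85.59202886]] small rim
[[594.5553044  -11.07872288]
 [676.36017596 -11.47929345]] [[632.83273633  29.9306708 ]
 [636.16013664 -55.26748509]] big rim
```

```bash
python3 -m inch '[[[34,0,27,0,0,0],[34,20,27.5,0,0,0],[0,45,0,0,0,0],[0,45,0,0,0,0],[0,40,0,0,0,0],[0,20,0,0,0,0],[0,0,0,0,0,0]]]' 60 20
python3 - <<'E'
from h import *
goto([.6329,-.0126,.088],-.012)
E
```

```text
t: 7.05
tool_pos: [0.6302, -0.0123, 0.0956]
orientation: [-1.209, 1.215, -1.211]
force: [-0.3, 0.2, 0.1]
opening: 0.0597
tcp [630.2 -12.3  95.6] axes x [-0.005 -1.    -0.   ] y [-0.003  0.    -1.   ] z [ 1.    -0.005 -0.003]
shift tool mm [0.3 7.6 2.8]
turn tool [ 0.0026  0.0072 -0.0003] shift in final axes [0.2 7.6 2.7] q6 -0.1
```

```bash
python3 -m inch '[[[0,7.5,2.7,0,0.007,0],[0,0,0,0,0,0],[0,0,0,0,0,0]]]' 60 20; python3 -c "
from h import *
save('s2',cam('scene')['image'],(240,160,400,300),4)
goto([.6329,-.0126,.088],-.012)"; python3 -m inch '[[[0,0,0,0,0,0],[0,0,0,0,0,0],[0,0,0,0,0,0],[0,0,0,0,0,0],[0,0,0,0,0,0]]]' 10 25
```

```text
t: 7.42
tool_pos: [0.6349, -0.0126, 0.0903]
orientation: [-1.202, 1.217, -1.219]
force: [-0.5, 0.7, -0.0]
opening: 0.0599
tcp [634.8 -12.7  90.1] axes x [-0.012 -1.     0.   ] y [ 0.001 -0.    -1.   ] z [ 1.    -0.012  0.001]
shift tool mm [-0.   2.1 -1.9]
turn tool [-0.0014  0.      0.0001] shift in final axes [-0.   2.1 -1.9] q6 -0.09
t: 8.1
tool_pos: [0.6342, -0.0126, 0.0891]
orientation: [-1.204, 1.218, -1.218]
force: [0.2, 0.5, 0.6]
opening: 0.0297
```

View pics/s2.png

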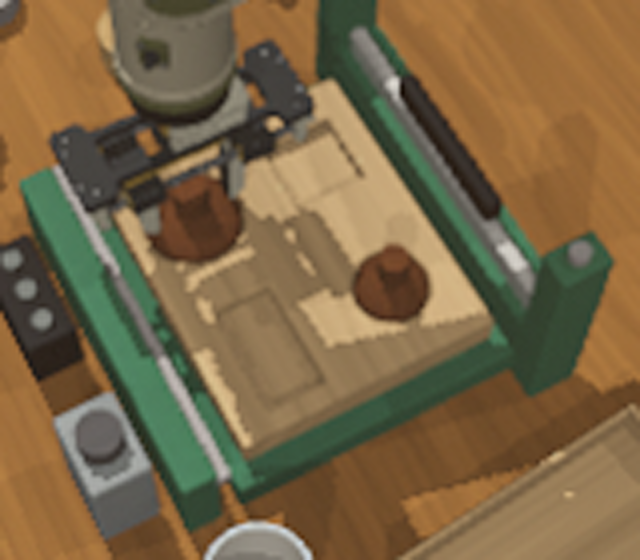

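```bash
python3 -m inch '[[[0,-10,0,0,0,0],[0,-25,0,0,0,0],[0,-35,0,0,0,0],[0,-40,0,0,0,0],[-40,-20,-15,0,0,0],[-50,0,-20,0,0,0],[-50,0,-20,0,0,0],[-50,0,-10,0,0,0]]]'; python3 -m inch '[[[-55,0,0,0,0,0],[-50,0,0,0,0,0],[0,0,0,0,0,0],[0,0,0,0,0,0]]]';python3 - <<'E'
from h import *
goto([.57,.367,.2],-.012)
w=cam("wrist"); save("w3",w["image"])
import pickle; pickle.dump(w,open("w3.pkl","wb"))
t,p=pale_top(); save("t3",t["image"],(170,130,370,260),4)
E
```

```text
t: 9.1
tool_pos: [0.5707, 0.1796, 0.2202]
orientation: [-1.202, 1.218, -1.219]
force: [-0.1, 1.1, -0.9]
opening: 0.0293
t: 9.6
tool_pos: [0.5727, 0.283, 0.2194]
orientation: [-1.204, 1.217, -1.218]
force: [-0.4, -0.7, -0.7]
opening: 0.0294
tcp [572.7 283.  219.4] axes x [-0.011 -1.     0.   ] y [ 0. -0. -1.] z [ 1.    -0.011  0.   ]
shift tool mm [-84.   19.4  -3.7]
turn tool [-0.0001  0.0007  0.0005] shift in final axes [-83.9  19.4  -3.7] q6 0.39
```

View pics/w3.png

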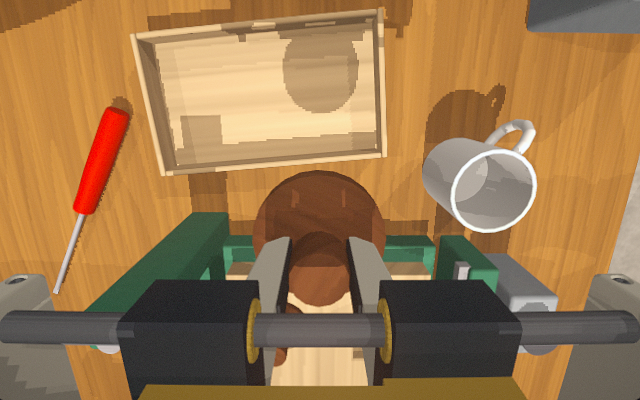

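View pics/t3.png

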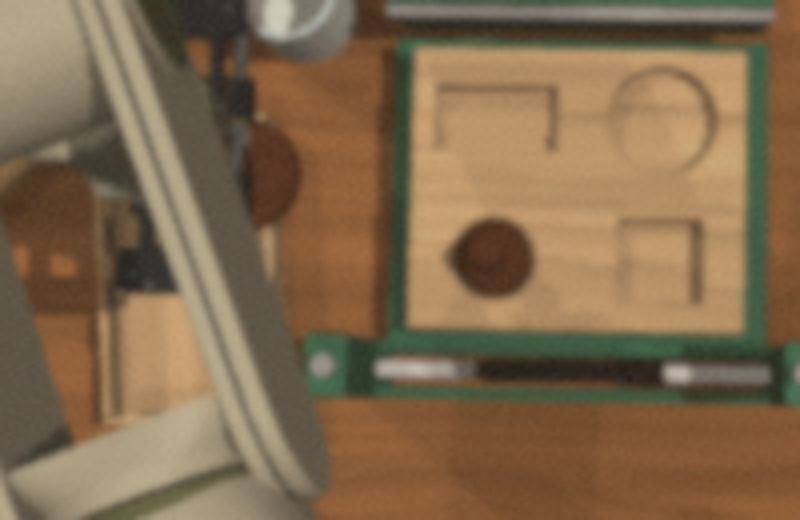

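Run:
```python
from h import *
import pickle; w=pickle.load(open("w3.pkl","rb"))
P=onplane(w,[(131,36),(384,9),(387,155),(164,174)],.04)[:,:2]*1000
print(P.round(1),P.mean(0)); e=P[1]-P[0]; e2=P[2]-P[3]; print(np.linalg.norm(e),np.linalg.norm(e2),np.linalg.norm(P[3]-P[0]),np.degrees(np.arctan2(*e[::-1])),np.degrees(np.arctan2(*e2[::-1])))
```

```text
[[397.6 423.5]
 [634.8 442.7]
 [643.8 307.5]
 [410.4 290. ]] [521.61447924 365.91725916]
237.983857817085 234.0520227465283 134.0354895261824 4.644950558648747 4.26991710654275
```

```bash
python3 -m inch '[[[-45,0,-2,0,0,0],[-42,0,0,0,0,0],[0,40,0,0,0,0],[0,50,0,0,0,0],[0,35,0,0,0,0],[0,30,0,0,0,0],[0,10,0,0,0,0],[0,0,0,0,0,0]]]'; python3 -c "
from h import *
goto([.5705,.370,.0445],-.012)"
```

```text
t: 10.7
tool_pos: [0.572, 0.3693, 0.0541]
orientation: [-1.204, 1.219, -1.219]
force: [-0.3, 0.5, -0.4]
opening: 0.0295
tcp [572.  369.3  54.1] axes x [-0.013 -1.     0.   ] y [-0.001 -0.    -1.   ] z [ 1.    -0.013 -0.001]
shift tool mm [-0.7  9.6 -1.5]
turn tool [ 0.0006 -0.0011  0.0005] shift in final axes [-0.7  9.6 -1.5] q6 0.51
```

```bash
python3 -m inch '[[[0,5,0,0,0,0],[0,2.5,0,0,0,0],[0,1.5,0,0,0,0],[0,0,0,0,0,0],[0,0,0,0,0,0]]]'
```

```text
t: 11.32
tool_pos: [0.5718, 0.3703, 0.0453]
orientation: [-1.203, 1.218, -1.218]
force: [-0.0, 0.3, -0.9]
opening: 0.0296
```

```bash
python3 -m inch '[[[0,1,0,0,0,0],[0,1,0,0,0,0],[0,0,0,0,0,0]]]'
```

```text
t: 11.7
tool_pos: [0.572, 0.3703, 0.0441]
orientation: [-1.203, 1.218, -1.218]
force: [-3.2, -1.9, 6.0]
opening: 0.0294
```

```bash
python3 -m inch '[[[0,0,0,0,0,0],[0,0,0,0,0,0],[0,0,0,0,0,0],[0,-10,0,0,0,0],[0,-45,0,0,0,0],[0,-55,0,0,0,0],[0,-40,0,0,0,0],[0,0,0,0,0,0]]]' 55 25;  python3 -c "
from h import *
goto([.5245,.1188,.120],-.012)
save('w4',cam('wrist')['image'])"
```

```text
t: 12.7
tool_pos: [0.5744, 0.3716, 0.1998]
orientation: [-1.194, 1.214, -1.219]
force: [-0.9, -0.3, -0.6]
opening: 0.055
tcp [574.4 371.6 199.8] axes x [-0.012 -1.    -0.005] y [ 0.009  0.005 -1.   ] z [ 1.    -0.012  0.009]
shift tool mm [253.8  78.2 -47.5]
turn tool [-0.0085  0.     -0.0048] shift in final axes [253.4  79.8 -46.9] q6 0.51
```

View pics/w4.png

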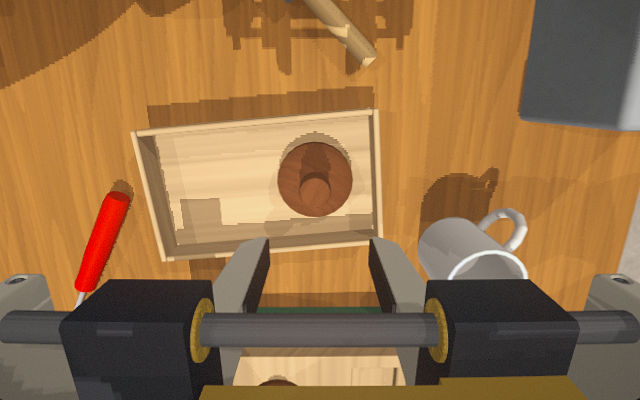

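```bash
python3 -m inch '[[[50,0,-9,0,0,0],[51,0,-10,0,0,0],[51,0,-10,0,0,0],[51,0,-10,0,0,0],[50,20,-7,0,0,0],[0,40,0,0,0,0],[0,25,0,0,0,0],[0,0,0,0,0,0]]]';  python3 -c "
from h import *
goto([.5245,.1188,.089],-.012)"
```

```text
t: 13.75
tool_pos: [0.5197, 0.1172, 0.1044]
orientation: [-1.209, 1.223, -1.216]
force: [-0.5, 0.1, 0.6]
opening: 0.0551
tcp [519.7 117.2 104.4] axes x [-0.012 -1.     0.001] y [-0.007 -0.001 -1.   ] z [ 1.    -0.012 -0.007]
shift tool mm [-1.7 15.3  4.9]
turn tool [ 0.0072 -0.0004  0.001 ] shift in final axes [-1.7 15.4  4.8] q6 0.14
```

```bash
python3 -m inch '[[[-1,8,2.5,0,0,0],[0,7,0,0,0,0],[0,0,0,0,0,0],[0,0,0,0,0,0]]]';  python3 -c "
from h import *
goto([.5245,.1188,.089],-.012)"
```

```text
t: 14.25
tool_pos: [0.5255, 0.1188, 0.0936]
orientation: [-1.203, 1.218, -1.218]
force: [0.2, 0.6, -0.5]
opening: 0.0551
tcp [525.5 118.8  93.6] axes x [-0.012 -1.    -0.   ] y [ 0.001  0.    -1.   ] z [ 1.    -0.012  0.001]
shift tool mm [ 0.   4.6 -1.1]
turn tool [-0.0006  0.0001 -0.0001] shift in final axes [ 0.   4.6 -1. ] q6 0.14
```

```bash
python3 -m inch '[[[0,4,-1,0,0,0],[0,0,0,0,0,0],[0,0,0,0,0,0],[0,0,0,0,0,0]]]' 55 25; python3 -m inch '[[[0,0,0,0,0,0],[0,0,0,0,0,0],[0,0,0,0,0,0],[0,0,0,0,0,0],[0,0,0,0,0,0],[0,0,0,0,0,0]]]' 8 25
```

```text
t: 14.75
tool_pos: [0.5243, 0.1187, 0.0892]
orientation: [-1.203, 1.218, -1.218]
force: [-0.1, -0.5, 0.1]
opening: 0.0548
t: 15.5
tool_pos: [0.5243, 0.1187, 0.0891]
orientation: [-1.203, 1.218, -1.218]
force: [-0.5, -0.8, -0.7]
opening: 0.0251
```

```bash
python3 -m inch '[[[0,-10,0,0,0,0],[0,-30,0,0,0,0],[0,-40,0,0,0,0],[0,-40,0,0,0,0],[-50,0,5,0,0,0],[-55,0,0,0,0,0],[-55,0,0,0,0,0],[-45,0,0,0,0,0]]]';python3 -m inch '[[[-40,0,-20,0,0,0],[0,0,-35,0,0,0],[0,40,0,0,0,0],[0,0,0,0,0,0],[0,0,0,0,0,0]]]';python3 -c "
from h import *
goto([.4705,.362,.045],-.012)"
```

```text
t: 16.5
tool_pos: [0.5313, 0.3257, 0.2098]
orientation: [-1.204, 1.218, -1.217]
force: [0.3, -1.1, -1.6]
opening: 0.0255
t: 17.12
tool_pos: [0.4777, 0.3643, 0.1704]
orientation: [-1.203, 1.218, -1.218]
force: [0.6, 0.3, -0.4]
opening: 0.0255
tcp [477.7 364.3 170.4] axes x [-0.012 -1.    -0.   ] y [ 0.  0. -1.] z [ 1.    -0.012  0.   ]
shift tool mm [  2.4 125.4  -7.2]
turn tool [-0.0004 -0.0004 -0.0002] shift in final axes [  2.4 125.4  -7.1] q6 0.58
```

```bash
python3 -m inch '[[[2,40,-7,0,0,0],[0,40,0,0,0,0],[0,25,0,0,0,0],[0,12,0,0,0,0],[0,4,0,0,0,0],[0,2,0,0,0,0],[0,1,0,0,0,0],[0,0,0,0,0,0]]]';python3 -m inch '[[[0,1,0,0,0,0],[0,1,0,0,0,0],[0,0,0,0,0,0]]]'
```

```text
t: 18.12
tool_pos: [0.4706, 0.3627, 0.0458]
orientation: [-1.202, 1.218, -1.218]
force: [0.2, 0.5, -1.5]
opening: 0.0255
t: 18.5
tool_pos: [0.4706, 0.3627, 0.0442]
orientation: [-1.203, 1.218, -1.218]
force: [-2.9, -1.6, 6.9]
opening: 0.0256
```

```bash
python3 -m inch '[[[0,0,0,0,0,0],[0,0,0,0,0,0],[0,0,0,0,0,0],[0,-10,0,0,0,0],[0,-50,0,0,0,0],[0,-60,0,0,0,0],[0,-60,0,0,0,0],[0,-40,0,0,0,0]]]' 50 25;  python3 -m inch '[[[40,-30,5,0,0,0],[60,0,5,0,0,0],[60,0,5,0,0,0],[60,0,5,0,0,0],[60,0,5,0,0,0],[60,0,5,0,0,0],[60,0,5,0,0,0],[60,0,5,0,0,0]]]'; python3 -m inch '[[[50,0,5,0,0,0],[40,0,0,0,0,0],[0,0,0,0,0,0],[0,0,0,0,0,0]]]' 90
python3 - <<'E'
from h import *
goto([.5,-.2,.3],-.012)
w=cam("wrist"); save("w5",w["image"])
import pickle; pickle.dump(w,open("w5.pkl","wb"))
t,p=pale_top(); save("t5",t["image"],(180,90,520,300),2.3); pickle.dump(t,open("t5.pkl","wb"))
for r in rects(t,p,.04):
   if r[0][0]>380 and r[0][1]>150 and r[0][0]<520: print(*r)
E
```

```text
t: 19.5
tool_pos: [0.4709, 0.3629, 0.2679]
orientation: [-1.199, 1.216, -1.218]
force: [0.9, 0.1, -1.0]
opening: 0.05
t: 20.5
tool_pos: [0.5045, -0.1, 0.2942]
orientation: [-1.203, 1.217, -1.219]
force: [0.4, 0.1, -0.1]
opening: 0.0504
t: 21.0
tool_pos: [0.5086, -0.1877, 0.2936]
orientation: [-1.203, 1.218, -1.218]
force: [0.2, 0.1, -0.9]
opening: 0.0856
tcp [ 508.6 -187.7  293.6] axes x [-0.012 -1.    -0.   ] y [ 0.  0. -1.] z [ 1.    -0.012  0.   ]
shift tool mm [12.4 -6.4 -8.4]
turn tool [-0.0004 -0.0004 -0.0003] shift in final axes [12.4 -6.4 -8.4] q6 -0.44
[408.  276.9] [ 264.6 -265.4] [349.4 936. ] 65.8
```

View pics/w5.png

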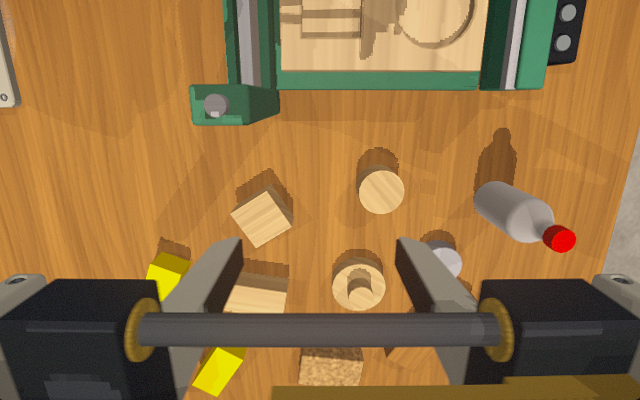

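View pics/t5.png

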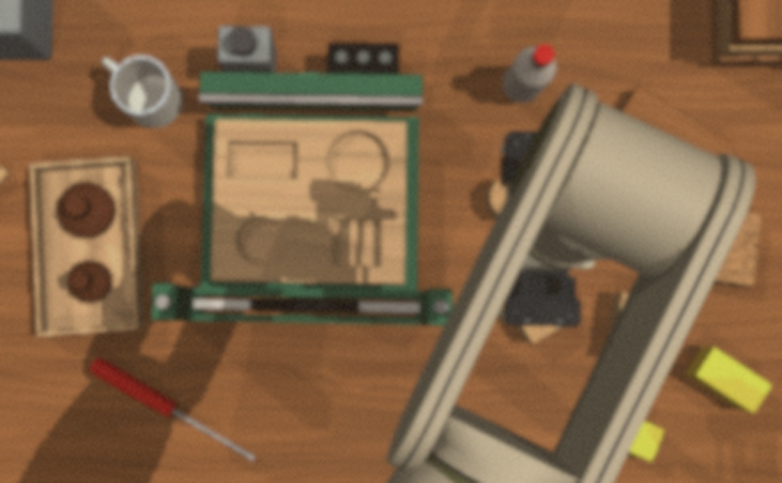

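Run:
```python
from h import *
import pickle; w=pickle.load(open("w5.pkl","rb")); hsv=cv2.cvtColor(w["image"],cv2.COLOR_BGR2HSV)
for p in [(261,216),(233,220),(382,192),(382,213),(270,296),(345,285),(300,240)]: print(p,hsv[p[1],p[0]])
save("w5c",w["image"],(210,150,430,320),3.6)
```

```text
(261, 216) [ 19 110 236]
(233, 220) [ 16 180 183]
(382, 192) [ 18 119 223]
(382, 213) [ 20 105 240]
(270, 296) [ 19 111 237]
(345, 285) [ 19 113 237]
(300, 240) [ 16 170 200]
```

View pics/w5c.png

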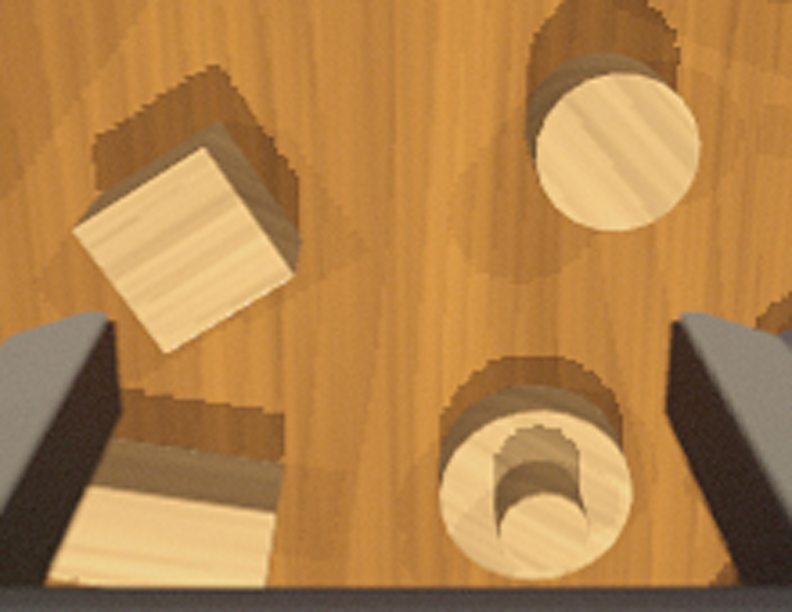

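Run:
```python
from h import *
import pickle; w=pickle.load(open("w5.pkl","rb"))
f=lambda l,z: onplane(w,np.array(l)/3.6+[210,150],z)[:,:2]*1000
q=f([(73,231),(206,148),(294,274),(165,353)],.04); print(q.round(1),q.mean(0)); d=np.roll(q,-1,0)-q; print(np.linalg.norm(d,axis=1),np.degrees(np.arctan2(d[:,1],d[:,0])))
print("sr",f([(537,151),(700,151),(618,72),(618,231),(618.5,151.5)],.04))
print("br",f([(440,494),(632,494),(536,408),(536,579)],.024))
st=monitor.read_state();print(st["tool_pos"],st["q"])
M=R.from_rotvec(st["orientation"]).as_matrix();
```

```text
[[ 391.  -252.3]
 [ 441.9 -221.1]
 [ 471.9 -270.2]
 [ 421.6 -301.9]] [ 431.62484397 -261.35741536]
[59.70290086 57.51069239 59.45830746 58.32083528] [  31.46204963  -58.56379984 -147.75765814  121.68227098]
sr [[ 561.24407865 -223.63426995]
 [ 620.22569816 -224.316148  ]
 [ 589.24382014 -194.90344963]
 [ 591.88268547 -254.62933436]
 [ 590.70692985 -224.16367615]]
br [[ 527.01994979 -374.43310417]
 [ 606.16942143 -375.57585748]
 [ 565.53860561 -335.46857813]
 [ 567.62691251 -416.09316843]]
[ 0.50876571 -0.18704439  0.29353526] [-4.47096087e-01 -4.56151493e-02  1.54835470e+00  2.85296236e-04
  1.63845119e+00 -4.36246335e-01]
```

```bash
python3 -m inch '[[[18,20,40,0,0,0],[18,40,41,0,0,0],[0,50,0,0,0,0],[0,50,0,0,0,0],[0,40,0,0,0,0],[0,15,0,0,0,0],[0,0,0,0,0,0],[0,0,0,0,0,0]]]' 92;  python3 -c "
from h import *
goto([.5895,-.2243,.024],0)"
```

```text
t: 22.1
tool_pos: [0.5908, -0.2255, 0.0808]
orientation: [-1.202, 1.214, -1.22]
force: [1.3, -0.4, -0.6]
opening: 0.0918
tcp [ 590.8 -225.5   80.8] axes x [-0.012 -1.     0.002] y [ 0.003 -0.002 -1.   ] z [ 1.    -0.012  0.003]
shift tool mm [-1.2 56.8 -1.5]
turn tool [-0.0034 -0.0115  0.0016] shift in final axes [-1.2 56.8 -1.3] q6 -0.43
```

```bash
python3 -m inch '[[[-1,25,-1,0,0,0],[0,20,0,0,0,0],[0,9,0,0,0,0],[0,3,0,0,0,0],[0,0,0,0,0,0],[0,0,0,0,0,0]]]' 92; python3 -m inch '[[[0,0,0,0,0,0],[0,0,0,0,0,0],[0,0,0,0,0,0],[0,0,0,0,0,0],[0,0,0,0,0,0]]]' 50 10;python3 -m inch '[[[0,0,0,0,0,0],[0,0,0,0,0,0],[0,0,0,0,0,0],[0,0,0,0,0,0]]]' 80 10
```

```text
t: 22.85
tool_pos: [0.5887, -0.2243, 0.0219]
orientation: [-1.203, 1.217, -1.219]
force: [-0.2, -0.3, 0.0]
opening: 0.0919
t: 23.48
tool_pos: [0.5882, -0.2241, 0.0212]
orientation: [-1.203, 1.218, -1.218]
force: [1.0, 0.3, 1.0]
opening: 0.06
t: 23.98
tool_pos: [0.5882, -0.2241, 0.0211]
orientation: [-1.204, 1.218, -1.218]
force: [0.2, 0.0, -0.1]
opening: 0.0799
```

```bash
python3 -m inch '[[[0,0,0,0,0.1746,0],[0,0,0,0,0.1746,0],[0,0,0,0,0.1746,0],[0,0,0,0,0.1746,0],[0,0,0,0,0.1746,0],[0,0,0,0,0.1746,0],[0,0,0,0,0.1746,0],[0,0,0,0,0.1746,0]]]';  python3 -m inch '[[[0,0,0,0,0.1746,0],[0,0,0,0,0,0],[0,0,0,0,0,0],[0,0,0,0,0,0]]]';  python3 -c "
from h import *
goto([.5882,-.2241,.0235],-np.pi/2-.012)"
```

```text
t: 24.98
tool_pos: [0.5882, -0.2241, 0.0211]
orientation: [-0.168, 2.14, -2.14]
force: [0.3, -0.0, 0.2]
opening: 0.0798
t: 25.48
tool_pos: [0.5882, -0.224, 0.0212]
orientation: [-0.011, -2.216, 2.216]
force: [0.7, -0.6, -0.0]
opening: 0.0801
tcp [ 588.2 -224.    21.2] axes x [-1.    0.01 -0.  ] y [ 0. -0. -1.] z [-0.01 -1.    0.  ]
shift tool mm [-0.  -2.3  0.1]
turn tool [-0.      0.0017 -0.    ] shift in final axes [-0.  -2.3  0.1] q6 1.14
```

```bash
python3 -m inch '[[[0,-3,0,0,0,0],[0,0,0,0,0,0],[0,0,0,0,0,0]]]' 80; python3 -m inch '[[[0,0,0,0,0,0],[0,0,0,0,0,0],[0,0,0,0,0,0],[0,0,0,0,0,0],[0,0,0,0,0,0]]]' 50 25; python3 -m inch '[[[0,-10,0,0,0,0],[0,-40,0,0,0,0],[0,-50,0,0,0,0],[0,-40,0,0,0,0],[0,0,0,0,0,0],[0,0,0,0,0,0]]]';  python3 -c "
from h import *
goto([.5245,.1188,.1643],-np.pi/2-.012)"
```

```text
t: 25.85
tool_pos: [0.5883, -0.2241, 0.0243]
orientation: [-0.014, -2.215, 2.215]
force: [0.1, 0.1, 0.3]
opening: 0.08
t: 26.48
tool_pos: [0.5881, -0.224, 0.0241]
orientation: [-0.014, -2.215, 2.215]
force: [-0.6, 0.2, -0.3]
opening: 0.0595
t: 27.22
tool_pos: [0.5879, -0.2239, 0.1638]
orientation: [-0.014, -2.215, 2.215]
force: [-0.4, 0.5, -0.8]
opening: 0.0597
tcp [ 587.9 -223.9  163.8] axes x [-1.     0.013  0.   ] y [-0.  0. -1.] z [-0.013 -1.    -0.   ]
shift tool mm [  67.7   -0.4 -341.9]
turn tool [ 0.0001 -0.0006  0.0003] shift in final axes [  67.5   -0.5 -341.9] q6 1.14
```

```bash
python3 -m inch '[[[5,0,-40,0,0,0],[12,0,-55,0,0,0],[12,0,-55,0,0,0],[12,0,-55,0,0,0],[12,0,-55,0,0,0],[10,0,-50,0,0,0],[4,0,-32,0,0,0],[0,0,0,0,0,0]]]'; python3 -m inch '[[[0,20,0,0,0,0],[0,20,0,0,0,0],[0,10,0,0,0,0],[0,0,0,0,0,0],[0,0,0,0,0,0],[0,0,0,0,0,0]]]'; python3 -c "
from h import *
goto([.5245,.1188,.0755],-np.pi/2-.012)
w=cam('wrist');save('w6',w['image'])
save('s6',cam('scene')['image'],(240,160,400,300),4)"
```

```text
t: 28.22
tool_pos: [0.5237, 0.1208, 0.162]
orientation: [-0.006, -2.215, 2.215]
force: [0.5, -0.6, -1.4]
opening: 0.0597
t: 28.98
tool_pos: [0.5262, 0.1187, 0.115]
orientation: [-0.016, -2.216, 2.216]
force: [-0.9, 1.0, -0.4]
opening: 0.0593
tcp [526.2 118.7 115. ] axes x [-1.     0.013 -0.002] y [ 0.002  0.    -1.   ] z [-0.013 -1.    -0.   ]
shift tool mm [ 1.8 39.5 -0.1]
turn tool [ 0.0002 -0.0008 -0.0016] shift in final axes [ 1.7 39.5 -0.1] q6 1.71
```

View pics/w6.png

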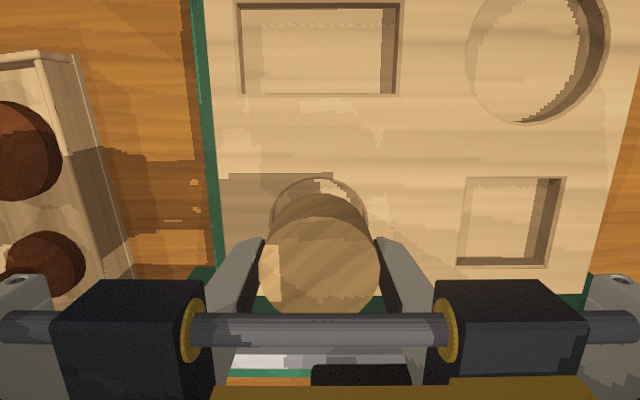

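Run:
```python
from h import *
import pickle
w=cam("wrist"); pickle.dump(w,open("w6.pkl","wb")); save("w6c",w["image"],(180,0,640,300),1.7)
```

```text
(no output)
```

View pics/w6c.png

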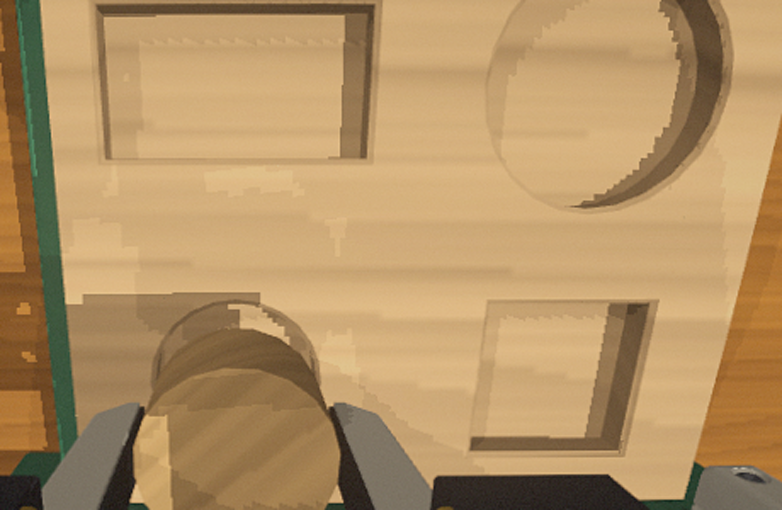

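Run:
```python
from h import *
import pickle; w=pickle.load(open("w6.pkl","rb"))
f=lambda l,z: onplane(w,np.array(l)/1.7+[180,0],z)[:,:2]*1000
for n,l in dict(sq=[(490,300),(659,300),(625,455),(468,453)],ob=[(92,2),(380,2),(374,163),(99,163)]).items():
    q=f(l,.065); print(n,q.round(1).tolist(),q.mean(0).round(1))
print("sr top rim",f([(238,300)],.065),"sr left/right approx",f([(151,375),(321,375)],.065))
st=monitor.read_state(); M=R.from_rotvec(st["orientation"]).as_matrix()
for v in ([-.0075,.008,.030],[-.0075,.008,-.030]): print(v,(proj(w,st["tool_pos"]+M@np.array(v))-[180,0])*1.7)
```

```text
sq [[558.4, 21.0], [557.8, -45.2], [491.0, -44.8], [493.2, 22.3]] [525.1 -11.7]
ob [[661.2, 164.6], [660.1, 69.1], [608.8, 68.4], [609.9, 166.1]] [635.  117.1]
sr top rim [[559.40100809 117.25999463]] sr left/right approx [[529.40346441 152.00962258]
 [528.63995289  84.73384338]]
[-0.0075, 0.008, 0.03] [[327.78910111 408.29040356]]
[-0.0075, 0.008, -0.03] [[141.54662913 408.08722971]]
```

```bash
python3 -m inch '[[[0.9,10,-0.6,0,0,0],[0,8,0,0,0,0],[0,4,0,0,0,0],[0,0,0,0,0,0],[0,0,0,0,0,0]]]'; python3 -m inch '[[[0,2,0,0,0,0],[0,2,0,0,0,0],[0,1,0,0,0,0],[0,0,0,0,0,0]]]'
```

```text
t: 29.75
tool_pos: [0.5248, 0.1194, 0.0923]
orientation: [-0.014, -2.215, 2.215]
force: [0.6, -0.2, -1.4]
opening: 0.0598
t: 30.25
tool_pos: [0.5245, 0.1194, 0.087]
orientation: [-0.014, -2.215, 2.215]
force: [0.2, 0.2, -0.9]
opening: 0.0595
```

Past the plate top (89) with no force; it is entering the pocket.

```bash
python3 -m inch '[[[0,2,0,0,0,0],[0,2,0,0,0,0],[0,2,0,0,0,0],[0,1,0,0,0,0],[0,0,0,0,0,0]]]'; python3 -m inch '[[[0,1.5,0,0,0,0],[0,1.5,0,0,0,0],[0,1,0,0,0,0],[0,0,0,0,0,0]]]'
```

```text
t: 30.88
tool_pos: [0.5245, 0.1193, 0.08]
orientation: [-0.014, -2.215, 2.215]
force: [0.4, -0.5, -1.3]
opening: 0.0599
t: 31.38
tool_pos: [0.5245, 0.1194, 0.076]
orientation: [-0.014, -2.215, 2.215]
force: [0.2, 0.6, -0.8]
opening: 0.0597
```

```bash
python3 -m inch '[[[0,1,0,0,0,0],[0,0.7,0,0,0,0],[0,0,0,0,0,0]]]'
```

```text
t: 31.75
tool_pos: [0.5247, 0.1194, 0.075]
orientation: [-0.014, -2.215, 2.215]
force: [-2.7, -0.5, 5.6]
opening: 0.0597
```

```bash
python3 -m inch '[[[0,0,0,0,0,0],[0,0,0,0,0,0],[0,0,0,0,0,0],[0,-10,0,0,0,0],[0,-40,0,0,0,0],[0,-50,0,0,0,0],[0,-30,0,0,0,0],[0,0,0,0,0,0]]]' 80
python3 - <<'E'
from h import *
goto([.4315,-.2612,.2],np.deg2rad(31.5))
t,p=pale_top(); save("t7",t["image"],(180,90,520,300),2.3)
for r in rects(t,p,.04):
   if r[0][0]>380 and r[0][1]>150 and r[0][0]<520: print(*r)
E
```

```text
t: 32.75
tool_pos: [0.5267, 0.1197, 0.2086]
orientation: [-0.022, -2.22, 2.218]
force: [0.0, 0.4, 0.8]
opening: 0.0805
tcp [526.7 119.7 208.6] axes x [-1.     0.013 -0.007] y [ 0.007  0.001 -1.   ] z [-0.013 -1.    -0.001]
shift tool mm [ 90.5   7.6 382. ]
turn tool [ 0.0043  1.0085 -0.0058] shift in final axes [-275.     8.6  280.2] q6 1.71
[449.1 183.5] [ 564.5 -370. ] [86.4 85.8] 27.0
[499.5 197.1] [ 522.1 -525.2] [ 66.  105.7] 81.8
[414.5 225.8] [ 430.8 -260.7] [71.2 69.7] 32.1
[455.3 232.2] [ 412.5 -387.1] [ 54.9 100.3] 80.8
```

View pics/t7.png

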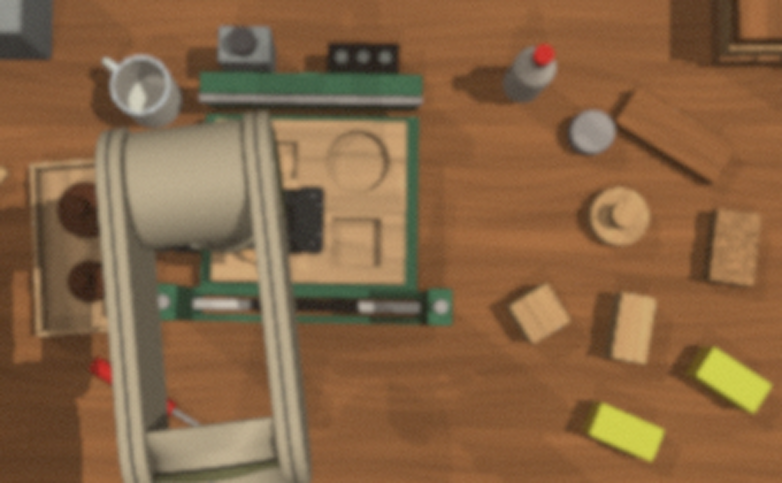

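```bash
python3 -m inch '[[[0,-25,30,0,0,0],[10,-25,50,0,0,0],[10,0,55,0,0,0],[15,0,55,0,0,0],[15,0,55,0,0,0],[15,0,55,0,0,0],[15,0,50,0,0,0],[15,0,32,0,0,0]]]' 92; python3 -m inch '[[[0,0,0,0,-0.14,0],[0,0,0,0,-0.14,0],[0,0,0,0,-0.14,0],[0,0,0,0,-0.14,0],[0,0,0,0,0,0],[0,0,0,0,0,0]]]';python3 - <<'E'
from h import *
goto([.4315,-.2612,.1],np.deg2rad(-58.5))
w=cam('wrist');save('w8',w['image'])
E
```

```text
t: 33.8
tool_pos: [0.4231, -0.263, 0.2523]
orientation: [-0.013, -2.215, 2.211]
force: [-0.2, 0.3, -0.5]
opening: 0.0918
t: 34.55
tool_pos: [0.4244, -0.2611, 0.2534]
orientation: [-0.535, 1.916, -1.913]
force: [0.7, -0.5, -0.2]
opening: 0.0919
tcp [ 424.4 -261.1  253.4] axes x [-0.855 -0.518  0.001] y [-0.001  0.001 -1.   ] z [ 0.518 -0.855 -0.002]
shift tool mm [ -6.1 153.4   4. ]
turn tool [ 0.0016 -0.0055  0.0006] shift in final axes [ -6.  153.4   3.8] q6 0.37
```

View pics/w8.png

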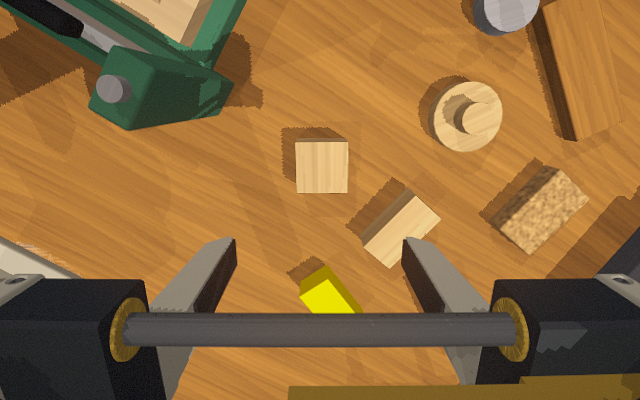

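```bash
python3 -m inch '[[[-6,30,4,0,-0.005,0],[0,45,0,0,0,0],[0,45,0,0,0,0],[0,30,0,0,0,0],[0,0,0,0,0,0],[0,0,0,0,0,0],[0,0,0,0,0,0]]]' 92
python3 - <<'E'
from h import *
goto([.4315,-.2612,.0245],np.deg2rad(-58.5))
E
```

```text
t: 35.48
tool_pos: [0.4332, -0.2626, 0.1065]
orientation: [-0.539, 1.906, -1.911]
force: [1.0, -0.2, 0.4]
opening: 0.0921
tcp [ 433.2 -262.6  106.5] axes x [-0.851 -0.524 -0.001] y [ 0.003 -0.002 -1.   ] z [ 0.524 -0.851  0.003]
shift tool mm [ 0.8 82.  -2.3]
turn tool [-0.0031  0.0022 -0.0013] shift in final axes [ 0.7 82.  -2.1] q6 0.37
```

```bash
python3 -m inch '[[[0.7,35,-2,0,0,0],[0,25,0,0,0,0],[0,15,0,0,0,0],[0,5,0,0,0,0],[0,0,0,0,0,0],[0,0,0,0,0,0]]]' 92; python3 -m inch '[[[0,0,0,0,0,0],[0,0,0,0,0,0],[0,0,0,0,0,0],[0,0,0,0,0,0],[0,0,0,0,0,0],[0,0,0,0,0,0]]]' 50 12;python3 -m inch '[[[0,0,0,0,0,0],[0,0,0,0,0,0],[0,0,0,0,0,0],[0,0,0,0,0,0]]]' 92 12
python3 - <<'E'
from h import *
goto([.4315,-.2612,.0245],np.deg2rad(31.5))
w=cam('wrist');save('w9',w['image'])
E
```

```text
t: 36.22
tool_pos: [0.4311, -0.2609, 0.0256]
orientation: [-0.54, 1.907, -1.91]
force: [-0.2, 0.6, 0.4]
opening: 0.0921
t: 36.98
tool_pos: [0.4304, -0.2604, 0.0245]
orientation: [-0.541, 1.909, -1.909]
force: [0.5, 1.2, 2.1]
opening: 0.0599
t: 37.48
tool_pos: [0.4303, -0.2603, 0.0244]
orientation: [-0.541, 1.909, -1.909]
force: [-0.4, -0.8, 0.0]
opening: 0.0913
tcp [ 430.3 -260.3   24.4] axes x [-0.851 -0.525  0.   ] y [-0.  0. -1.] z [ 0.525 -0.851 -0.   ]
shift tool mm [-0.5 -0.1  1.3]
turn tool [ 0.     -1.5682 -0.    ] shift in final axes [ 1.3 -0.1  0.5] q6 0.37
```

View pics/w9.png

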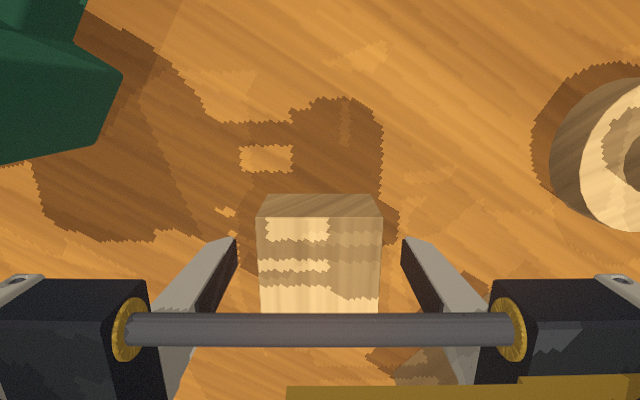

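```bash
python3 -m inch '[[[0,-40,0,0,0,0],[0,0,0,0,-0.1745,0],[0,0,0,0,-0.1745,0],[0,0,0,0,-0.1745,0],[0,0,0,0,-0.1745,0],[0,0,0,0,-0.1745,0],[0,0,0,0,-0.1745,0],[0,0,0,0,-0.1745,0]]]' 92; python3 -m inch '[[[0,0,0,0,-0.1745,0],[0,0,0,0,-0.1745,0],[0,0,0,0,0,0],[0,0,0,0,0,0]]]';python3 - <<'E'
from h import *
goto([.4303,-.2603,.0245],np.deg2rad(31.5))
E
```

```text
t: 38.52
tool_pos: [0.4303, -0.2603, 0.0644]
orientation: [-1.301, 1.054, -1.054]
force: [0.2, -0.9, 0.4]
opening: 0.0919
t: 39.02
tool_pos: [0.4304, -0.2604, 0.0645]
orientation: [-1.42, 0.797, -0.797]
force: [1.3, 0.3, -0.1]
opening: 0.0921
tcp [ 430.4 -260.4   64.5] axes x [ 0.521 -0.854  0.   ] y [ 0.  0. -1.] z [0.854 0.521 0.   ]
shift tool mm [-0.1 40.  -0. ]
turn tool [-0.0001 -0.0017  0.    ] shift in final axes [-0.1 40.  -0. ] q6 -1.19
```

```bash
python3 -m inch '[[[0,20,0,0,0,0],[0,15,0,0,0,0],[0,5,0,0,0,0],[0,0,0,0,0,0],[0,0,0,0,0,0]]]' 92;  python3 -m inch '[[[0,0,0,0,0,0],[0,0,0,0,0,0],[0,0,0,0,0,0],[0,0,0,0,0,0],[0,0,0,0,0,0],[0,0,0,0,0,0]]]' 50 25; python3 -m inch '[[[0,-10,0,0,0,0],[0,-40,0,0,0,0],[0,-50,0,0,0,0],[0,-50,0,0,0.14,0],[0,-30,0,0,0.14,0],[0,0,0,0,0.14,0],[0,0,0,0,0.14,0],[0,0,0,0,0,0]]]';python3 - <<'E'
from h import *
goto([.5237,-.0107,.2],-.012)
E
```

```text
t: 39.65
tool_pos: [0.4308, -0.2606, 0.025]
orientation: [-1.421, 0.793, -0.795]
force: [-0.7, -0.2, -0.4]
opening: 0.0921
t: 40.4
tool_pos: [0.4304, -0.2604, 0.0245]
orientation: [-1.421, 0.794, -0.794]
force: [-0.9, 0.2, 0.7]
opening: 0.0602
t: 41.4
tool_pos: [0.4303, -0.2603, 0.2049]
orientation: [-1.206, 1.214, -1.215]
force: [-0.4, 0.3, -0.4]
opening: 0.0598
tcp [ 430.3 -260.3  204.9] axes x [-0.007 -1.     0.   ] y [ 0. -0. -1.] z [ 1.    -0.007  0.   ]
shift tool mm [-250.3    4.9   91.6]
turn tool [-0.0003  0.0049  0.0002] shift in final axes [-250.7    4.9   90.4] q6 -0.64
```

```bash
python3 -m inch '[[[0,0,45,0,0.005,0],[-10,0,45,0,0,0],[-50,0,0,0,0,0],[-55,0,0,0,0,0],[-55,0,0,0,0,0],[-50,0,0,0,0,0],[-30,30,0,0,0,0],[0,40,0,0,0,0]]]'; python3 -m inch '[[[0,20,0,0,0,0],[0,0,0,0,0,0],[0,0,0,0,0,0],[0,0,0,0,0,0]]]'
python3 - <<'E'
from h import *
goto([.5237,-.0107,.0755],-.012)
w=cam('wrist');save('w10',w['image'])
E
```

```text
t: 42.4
tool_pos: [0.5246, -0.009, 0.1351]
orientation: [-1.204, 1.211, -1.215]
force: [-0.3, -0.3, -1.5]
opening: 0.06
t: 42.9
tool_pos: [0.5247, -0.0116, 0.1161]
orientation: [-1.202, 1.216, -1.22]
force: [-0.1, 0.4, -2.0]
opening: 0.0596
tcp [524.7 -11.6 116.1] axes x [-0.012 -1.     0.   ] y [ 0.003 -0.    -1.   ] z [ 1.    -0.012  0.003]
shift tool mm [-0.9 40.6 -1.1]
turn tool [-0.0026 -0.0004  0.0003] shift in final axes [-0.9 40.6 -1. ] q6 -0.11
```

View pics/w10.png

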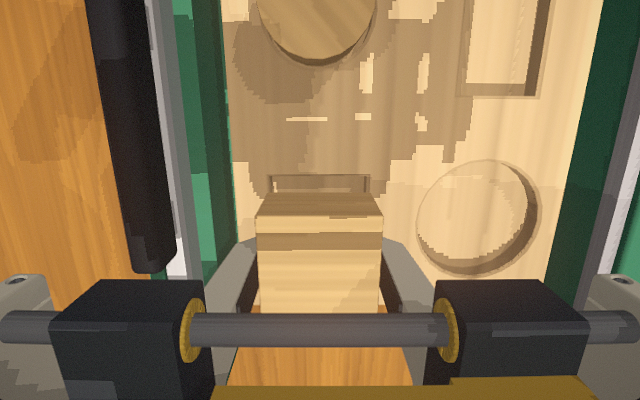

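```bash
python3 -m inch '[[[-0.5,12,-0.5,0,0,0],[0,8,0,0,0,0],[0,3,0,0,0,0],[0,0,0,0,0,0],[0,0,0,0,0,0]]]'; python3 -m inch '[[[0,2,0,0,0,0],[0,2,0,0,0,0],[0,2,0,0,0,0],[0,0,0,0,0,0]]]'
```

```text
t: 43.58
tool_pos: [0.5233, -0.0108, 0.0916]
orientation: [-1.203, 1.218, -1.219]
force: [-0.2, -0.4, -1.8]
opening: 0.0598
t: 44.08
tool_pos: [0.5229, -0.0108, 0.0852]
orientation: [-1.203, 1.219, -1.218]
force: [0.6, -0.2, -1.2]
opening: 0.0598
```

Inside the pocket (below 89.5) without contact force.

```bash
python3 -m inch '[[[0,2,0,0,0,0],[0,2,0,0,0,0],[0,2,0,0,0,0],[0,1.5,0,0,0,0],[0,0,0,0,0,0]]]'; python3 -m inch '[[[0,1,0,0,0,0],[0,1,0,0,0,0],[0,0.6,0,0,0,0],[0,0,0,0,0,0]]]'
```

```text
t: 44.7
tool_pos: [0.523, -0.0108, 0.0778]
orientation: [-1.203, 1.219, -1.219]
force: [0.4, 0.6, -0.4]
opening: 0.0595
t: 45.2
tool_pos: [0.5231, -0.0108, 0.0755]
orientation: [-1.203, 1.219, -1.219]
force: [-2.1, 0.1, 2.3]
opening: 0.0595
```

```bash
python3 -m inch '[[[0,0.7,0,0,0,0],[0,0,0,0,0,0],[0,0,0,0,0,0]]]';  python3 -m inch '[[[0,0,0,0,0,0],[0,0,0,0,0,0],[0,0,0,0,0,0],[0,-10,0,0,0,0],[0,-40,0,0,0,0],[0,-50,0,0,0,0],[0,-50,0,0,0,0],[0,0,0,0,0,0]]]' 80
python3 - <<'E'
from h import *
goto([.4125,-.387,.1],0)
t,p=pale_top(); save("t11",t["image"],(180,90,520,300),2.3)
for r in rects(t,p,.04):
   if r[0][0]>380 and r[0][1]>150 and r[0][0]<520: print(*r)
w=cam('wrist');save('w11',w['image'])
E
```

```text
t: 45.58
tool_pos: [0.5231, -0.0108, 0.0755]
orientation: [-1.203, 1.219, -1.219]
force: [-5.8, 0.8, 8.4]
opening: 0.0597
t: 46.58
tool_pos: [0.5261, -0.0111, 0.231]
orientation: [-1.197, 1.211, -1.224]
force: [0.6, 0.5, 0.1]
opening: 0.0802
tcp [526.1 -11.1 231. ] axes x [-0.013 -1.     0.001] y [ 0.01  -0.001 -1.   ] z [ 1.    -0.013  0.01 ]
shift tool mm [ 377.2  130.3 -110. ]
turn tool [-0.0099 -0.0129  0.0011] shift in final axes [ 375.9  131.  -113.6] q6 -0.11
[449.2 183.5] [ 565.  -370.1] [87.1 85.8] 32.7
[499.4 197.2] [ 520.4 -525.1] [ 63.9 109.7] 82.9
[455.3 232.1] [ 411.6 -387. ] [ 57.  101.3] 83.5
```

View pics/w11.png

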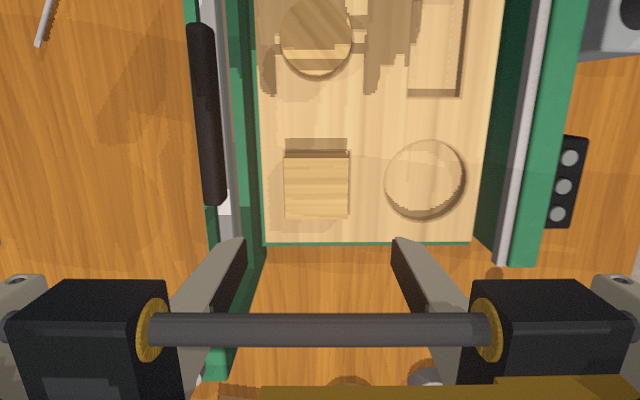

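View pics/t11.png

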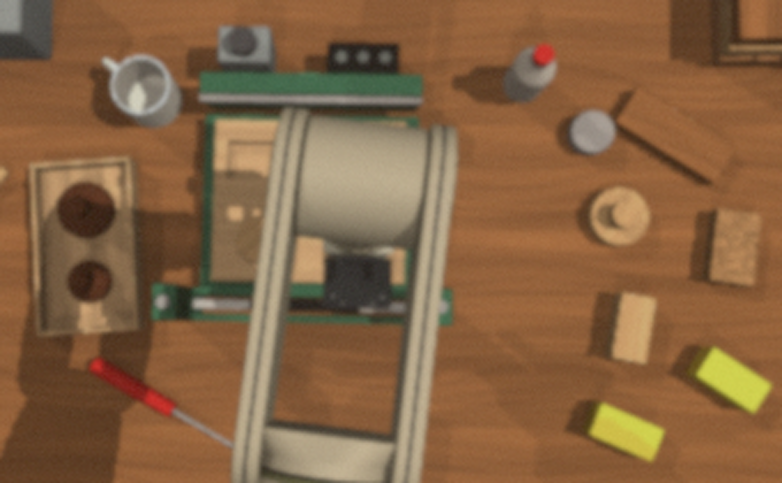

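```bash
python3 -m inch '[[[50,0,6,0,0,0],[58,0,7,0,0,0],[58,0,7,0,0,0],[58,0,7,0,0,0],[58,0,7,0,0,0],[50,20,6,0,0,0],[32,40,4,0,0,0],[0,40,0,0,0,0]]]' 70; python3 -m inch '[[[0,15,0,0,0,0],[0,0,0,0,0,0],[0,0,0,0,0,0],[0,0,0,0,0,0]]]'
python3 - <<'E'
from h import *
goto([.5658,-.3755,.035],-.012)
w=cam('wrist');save('w12',w['image'])
E
```

```text
t: 47.68
tool_pos: [0.5608, -0.3773, 0.121]
orientation: [-1.202, 1.223, -1.219]
force: [-0.1, 0.9, -0.2]
opening: 0.0702
t: 48.18
tool_pos: [0.5636, -0.3758, 0.1121]
orientation: [-1.203, 1.215, -1.221]
force: [0.4, -1.5, 0.1]
opening: 0.0698
tcp [ 563.6 -375.8  112.1] axes x [-0.012 -1.     0.002] y [ 0.003 -0.002 -1.   ] z [ 1.    -0.012  0.003]
shift tool mm [-0.5 77.1  2. ]
turn tool [-0.0028 -0.0003  0.0022] shift in final axes [-0.3 77.1  2.2] q6 -0.65
```

View pics/w12.png

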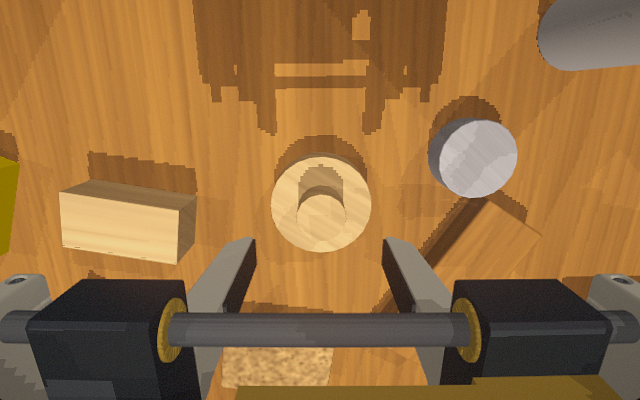

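```bash
python3 - <<'E'
from h import *
w=cam('wrist')
q=onplane(w,[(61,192),(182,210),(177,264),(62,248)],.04)[:,:2]*1000;print(q.round(1).tolist(),q.mean(0)); d=np.roll(q,-1,0)-q; print(np.linalg.norm(d,axis=1),np.degrees(np.arctan2(d[:,1],d[:,0])))
E
python3 -m inch '[[[0,35,2,0,0,0],[0,25,0,0,0,0],[0,12,0,0,0,0],[0,4,0,0,0,0],[0,0,0,0,0,0],[0,0,0,0,0,0]]]' 70; python3 -m inch '[[[0,0,0,0,0,0],[0,0,0,0,0,0],[0,0,0,0,0,0],[0,0,0,0,0,0],[0,0,0,0,0,0],[0,0,0,0,0,0]]]' 25 12;python3 -m inch '[[[0,0,0,0,0,0],[0,0,0,0,0,0],[0,0,0,0,0,0],[0,0,0,0,0,0]]]' 60 12
```

```text
[[374.7, -357.3], [462.9, -372.3], [452.9, -416.7], [364.3, -402.4]] [ 413.7049825  -387.14456717]
[89.51655519 45.54012306 89.79657869 46.26373534] [  -9.63817789 -102.70179445  170.81433575   77.00230631]
t: 49.02
tool_pos: [0.5652, -0.376, 0.0351]
orientation: [-1.203, 1.217, -1.22]
force: [0.6, 0.2, -0.1]
opening: 0.0703
t: 49.78
tool_pos: [0.5644, -0.3754, 0.0337]
orientation: [-1.203, 1.219, -1.219]
force: [-0.2, -0.3, 0.1]
opening: 0.0354
t: 50.28
tool_pos: [0.5644, -0.3754, 0.0336]
orientation: [-1.203, 1.219, -1.219]
force: [-0.2, 0.6, -0.4]
opening: 0.0599
```

```bash
python3 -m inch '[[[0,-1.5,0,0,0.1746,0],[0,0,0,0,0.1746,0],[0,0,0,0,0.1746,0],[0,0,0,0,0.1746,0],[0,0,0,0,0.1746,0],[0,0,0,0,0.1746,0],[0,0,0,0,0.1746,0],[0,0,0,0,0.1746,0]]]';  python3 -m inch '[[[0,0,0,0,0.1746,0],[0,0,0,0,0,0],[0,0,0,0,0,0],[0,0,0,0,0,0]]]'; python3 -m inch '[[[0,0,0,0,0,0],[0,0,0,0,0,0],[0,0,0,0,0,0],[0,0,0,0,0,0],[0,0,0,0,0,0],[0,0,0,0,0,0]]]' 25 28;  python3 -m inch '[[[0,-10,0,0,0,0],[0,-40,0,0,0,0],[0,-50,0,0,0,0],[0,-50,0,0,0,0],[0,0,0,0,0,0],[0,0,0,0,0,0]]]'; python3 -c "
from h import *
goto([.6345,-.0114,.185],-np.pi/2-.012)"
```

```text
t: 51.28
tool_pos: [0.5644, -0.3754, 0.0351]
orientation: [-0.167, 2.141, -2.141]
force: [-0.4, -0.7, -0.1]
opening: 0.0598
t: 51.78
tool_pos: [0.5644, -0.3754, 0.0351]
orientation: [-0.012, -2.216, 2.216]
force: [0.0, 0.8, 0.4]
opening: 0.06
t: 52.52
tool_pos: [0.5644, -0.3754, 0.0352]
orientation: [-0.015, -2.215, 2.215]
force: [0.1, -0.5, -0.4]
opening: 0.0356
t: 53.28
tool_pos: [0.5643, -0.3753, 0.1852]
orientation: [-0.015, -2.215, 2.215]
force: [-0.4, 0.6, -2.2]
opening: 0.0358
tcp [ 564.3 -375.3  185.2] axes x [-1.     0.014 -0.   ] y [ 0. -0. -1.] z [-0.014 -1.     0.   ]
shift tool mm [-6.530e+01  2.000e-01 -3.648e+02]
turn tool [-0.     -0.0015 -0.0001] shift in final axes [-6.590e+01  2.000e-01 -3.647e+02] q6 0.92
```

```bash
python3 -m inch '[[[-5,0,-40,0,0,0],[-10,0,-58,0,0,0],[-10,0,-58,0,0,0],[-10,0,-58,0,0,0],[-10,0,-58,0,0,0],[-10,0,-50,0,0,0],[-10,10,-42,0,0,0],[0,30,0,0,0,0]]]'; python3 -m inch '[[[0,20,0,0,0,0],[0,10,0,0,0,0],[0,0,0,0,0,0],[0,0,0,0,0,0],[0,0,0,0,0,0]]]'
python3 - <<'E'
from h import *
goto([.6336,-.012,.100],-np.pi/2-.012)
w=cam('wrist');save('w13',w['image'])
E
```

```text
t: 54.28
tool_pos: [0.6348, -0.0086, 0.1444]
orientation: [-0.011, -2.218, 2.216]
force: [-0.8, -1.1, -1.1]
opening: 0.0355
t: 54.9
tool_pos: [0.6351, -0.0127, 0.1165]
orientation: [-0.018, -2.215, 2.216]
force: [0.2, -0.0, -1.6]
opening: 0.0351
tcp [635.1 -12.7 116.5] axes x [-1.     0.014 -0.002] y [ 0.002 -0.    -1.   ] z [-0.014 -1.     0.   ]
shift tool mm [ 1.6 16.5 -0.6]
turn tool [-0.0002 -0.002  -0.0021] shift in final axes [ 1.5 16.5 -0.6] q6 1.48
```

View pics/w13.png

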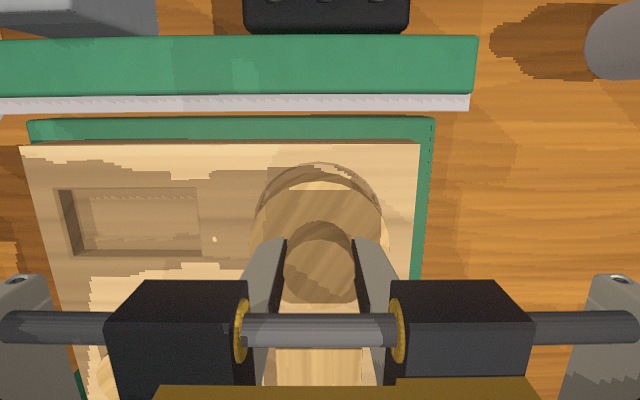

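```bash
python3 -m inch '[[[0.9,8,-0.5,0,0,0],[0,5,0,0,0,0],[0,1,0,0,0,0],[0,0,0,0,0,0],[0,0,0,0,0,0]]]'; python3 -m inch '[[[0,2,0,0,0,0],[0,2,0,0,0,0],[0,1.5,0,0,0,0],[0,0,0,0,0,0]]]'
```

```text
t: 55.58
tool_pos: [0.6336, -0.0118, 0.1013]
orientation: [-0.015, -2.215, 2.215]
force: [0.0, 0.3, -1.0]
opening: 0.0356
t: 56.08
tool_pos: [0.6332, -0.0118, 0.0953]
orientation: [-0.015, -2.214, 2.214]
force: [0.3, -0.8, -1.6]
opening: 0.0358
```

```bash
python3 -m inch '[[[0,2,0,0,0,0],[0,2,0,0,0,0],[0,2,0,0,0,0],[0,1.5,0,0,0,0],[0,0,0,0,0,0]]]'; python3 -m inch '[[[0,1,0,0,0,0],[0,1,0,0,0,0],[0,0.5,0,0,0,0],[0,0,0,0,0,0]]]'
```

```text
t: 56.7
tool_pos: [0.6333, -0.0118, 0.0879]
orientation: [-0.015, -2.215, 2.214]
force: [-0.8, 0.2, -1.0]
opening: 0.0351
t: 57.2
tool_pos: [0.6335, -0.0118, 0.0861]
orientation: [-0.015, -2.215, 2.215]
force: [-3.2, -0.3, 3.9]
opening: 0.0354
```

```bash
python3 -m inch '[[[0,0.5,0,0,0,0],[0,0,0,0,0,0],[0,0,0,0,0,0]]]';  python3 -m inch '[[[0,0,0,0,0,0],[0,0,0,0,0,0],[0,0,0,0,0,0],[0,-10,0,0,0,0],[0,-40,0,0,0,0],[0,-55,0,0,0,0],[0,-55,0,0,0,0],[0,0,0,0,0,0]]]' 60
python3 - <<'E'
from h import *
t,p=pale_top(); save("t14",t["image"],(180,90,520,300),2.3)
for r in rects(t,p,.04):
   if r[0][0]>380 and r[0][1]>150 and r[0][0]<520: print(*r)
w=cam('wrist');save('w14',w['image'])
goto([.4125,-.387,.24],-np.pi/2-.012)
E
```

```text
t: 57.58
tool_pos: [0.6335, -0.0118, 0.0861]
orientation: [-0.015, -2.215, 2.215]
force: [-5.0, 0.1, 7.9]
opening: 0.0353
t: 58.58
tool_pos: [0.6366, -0.0121, 0.2532]
orientation: [-0.028, -2.219, 2.222]
force: [0.3, -1.5, 0.1]
opening: 0.0599
[499.5 197.1] [ 522.9 -525.6] [ 64.5 106.4] 83.2
[455.4 232.1] [ 412.6 -387.5] [54.6 99.7] 81.5
tcp [634.  -11.8 246.6] axes x [-1.     0.013 -0.002] y [ 0.002 -0.    -1.   ] z [-0.013 -1.     0.   ]
shift tool mm [216.4   6.1 378.2]
turn tool [-0.0002 -0.0015 -0.0025] shift in final axes [216.9   6.6 377.8] q6 1.48
```

View pics/w14.png

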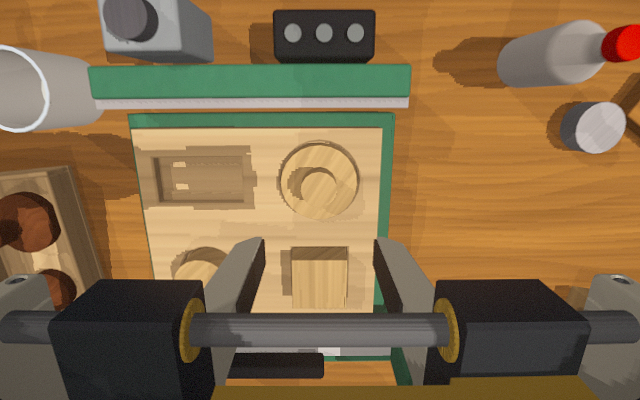

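View pics/t14.png

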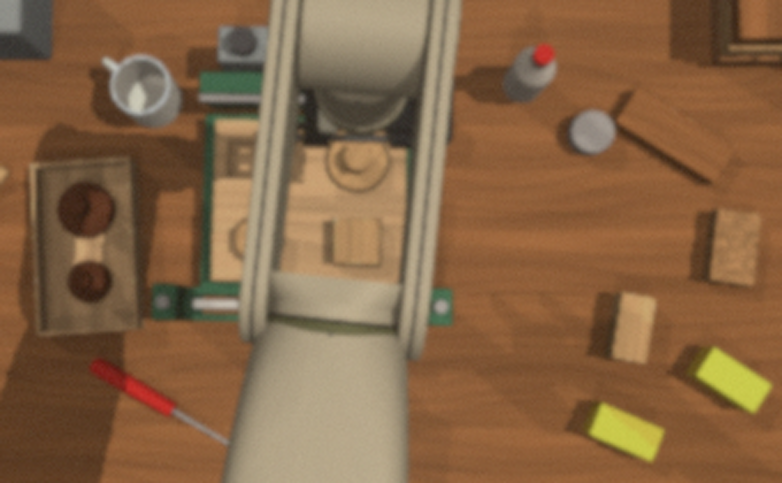

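```bash
python3 -m inch '[[[20,0,40,0,0,0],[32,0,56,0,0,0],[32,0,56,0,0,0],[32,0,56,0,0,0],[32,0,56,0,0,0],[32,0,56,0,0,0],[25,0,40,0,0,0],[12,0,18,0,0.15,0]]]' 75; python3 -m inch '[[[0,40,0,0,0,0],[0,40,0,0,0,0],[0,40,0,0,0,0],[0,10,0,0,0,0],[0,0,0,0,0,0],[0,0,0,0,0,0],[0,0,0,0,0,0]]]'
python3 - <<'E'
from h import *
goto([.4125,-.387,.024],np.deg2rad(-99.5))
w=cam('wrist');save('w15',w['image']); save("s15",cam("scene")["image"],(220,50,420,200),4)
E
```

```text
t: 59.68
tool_pos: [0.4138, -0.3795, 0.2428]
orientation: [-0.177, -2.134, 2.13]
force: [-0.1, 0.4, 0.0]
opening: 0.0749
t: 60.55
tool_pos: [0.4172, -0.3791, 0.117]
orientation: [-0.177, -2.135, 2.139]
force: [-0.6, -0.3, -0.1]
opening: 0.0751
tcp [ 417.2 -379.1  117. ] axes x [-0.987  0.163 -0.002] y [ 0.002 -0.002 -1.   ] z [-0.163 -0.987  0.002]
shift tool mm [ 3.6 93.   8.4]
turn tool [-0.0019  0.0024 -0.0023] shift in final axes [ 3.4 93.   8.6] q6 0.91
```

View pics/w15.png

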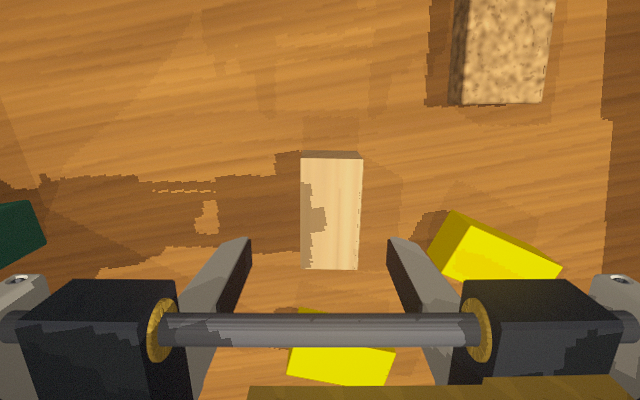

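View pics/s15.png

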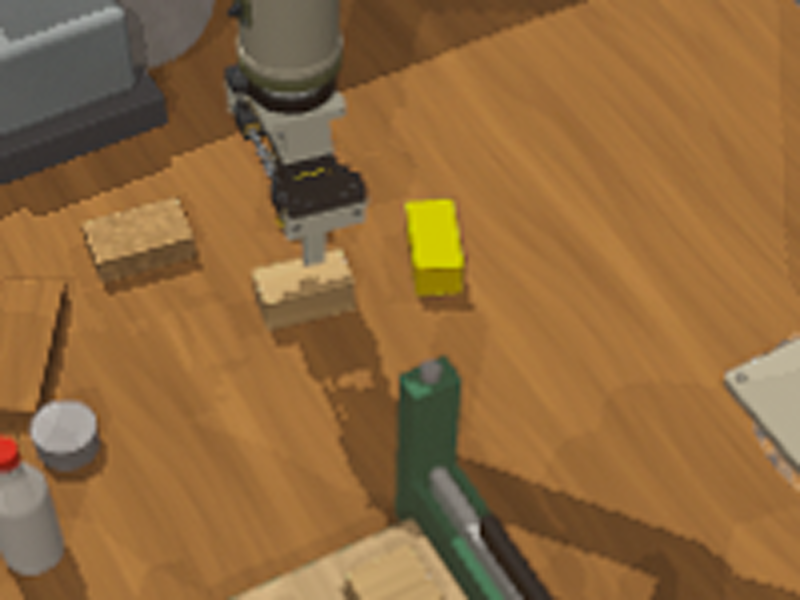

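Run:
```python
from h import *
w=cam('wrist')
q=onplane(w,[(300,157),(363,158),(358,270),(301,268)],.04)[:,:2]*1000;print(q.round(1).tolist(),q.mean(0)); d=np.roll(q,-1,0)-q; print(np.linalg.norm(d,axis=1),np.degrees(np.arctan2(d[:,1],d[:,0])))
goto([*(q.mean(0)/1000),.024],np.deg2rad(-99.5))
```

```text
[[460.1, -372.7], [452.1, -417.1], [363.5, -402.1], [372.6, -357.6]] [ 412.09506229 -387.38739766]
[45.15691645 89.86748791 45.41752791 88.76142521] [-100.21317925  170.40508504   78.39423793   -9.74678424]
tcp [ 416.8 -378.6  116.1] axes x [-0.987  0.163 -0.001] y [ 0.001 -0.001 -1.   ] z [-0.163 -0.987  0.001]
shift tool mm [ 3.3 92.1  9.3]
turn tool [-0.0009  0.0023 -0.0012] shift in final axes [ 3.2 92.1  9.4] q6 0.91
```

```bash
python3 -m inch '[[[3.2,30,8.3,0,0,0],[0,35,0,0,0,0],[0,20,0,0,0,0],[0,6,0,0,0,0],[0,0,0,0,0,0],[0,0,0,0,0,0]]]' 80
python3 - <<'E'
from h import *
goto([.4122,-.3868,.0243],np.deg2rad(-99.5))
E
```

```text
t: 61.45
tool_pos: [0.4127, -0.3867, 0.0256]
orientation: [-0.177, -2.135, 2.139]
force: [0.0, -0.0, 0.4]
opening: 0.0801
tcp [ 412.7 -386.7   25.6] axes x [-0.987  0.163 -0.002] y [ 0.002 -0.002 -1.   ] z [-0.163 -0.987  0.001]
shift tool mm [0.5 1.3 0.2]
turn tool [-0.0014  0.0024 -0.0018] shift in final axes [0.5 1.3 0.2] q6 0.89
```

```bash
python3 -m inch '[[[0,0.5,0,0,0,0],[0,0,0,0,0,0],[0,0,0,0,0,0]]]' 80; python3 -m inch '[[[0,0,0,0,0,0],[0,0,0,0,0,0],[0,0,0,0,0,0],[0,0,0,0,0,0],[0,0,0,0,0,0],[0,0,0,0,0,0],[0,0,0,0,0,0]]]' 35 28; python3 -m inch '[[[0,-10,0,0,0,0],[0,-40,0,0,0,0],[0,-50,0,0,0,0],[0,-55,0,0,0,0],[0,-45,0,0,0,0],[0,0,0,0,0,0],[0,0,0,0,0,0]]]'
python3 - <<'E'
from h import *
w=cam('wrist');save('w16',w['image'])
goto([.6353,.1179,.225],-.012)
E
```

```text
t: 61.82
tool_pos: [0.412, -0.386, 0.0239]
orientation: [-0.175, -2.136, 2.136]
force: [0.8, -0.1, 0.9]
opening: 0.0799
t: 62.7
tool_pos: [0.4119, -0.3859, 0.0236]
orientation: [-0.175, -2.136, 2.136]
force: [0.4, -1.8, -0.1]
opening: 0.0457
t: 63.58
tool_pos: [0.4116, -0.3855, 0.223]
orientation: [-0.174, -2.137, 2.135]
force: [0.1, 0.5, -2.0]
opening: 0.0455
tcp [ 411.2 -385.1  221.9] axes x [-0.987  0.163  0.002] y [-0.002  0.002 -1.   ] z [-0.163 -0.987 -0.002]
shift tool mm [-139.2   -2.4 -532.7]
turn tool [-0.      1.4193  0.003 ] shift in final axes [ 505.6   -3.1 -218. ] q6 0.89
```

View pics/w16.png

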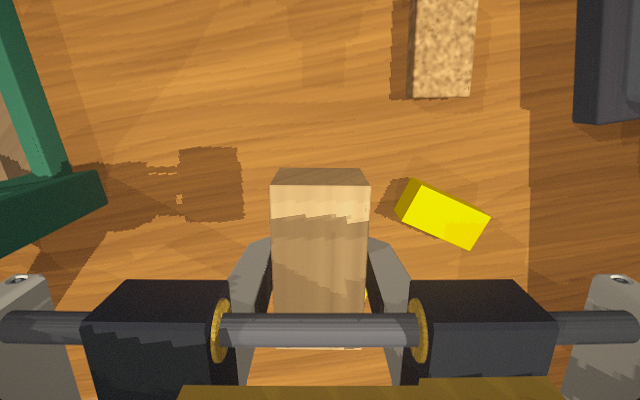

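```bash
python3 -m inch '[[[0,-5,0,0,-0.1723,0],[0,-5,0,0,-0.1723,0],[0,-5,0,0,-0.1723,0],[0,-5,0,0,-0.1723,0],[0,-5,0,0,-0.1723,0],[0,-5,0,0,-0.1723,0],[0,0,0,0,-0.1723,0],[0,0,0,0,-0.1723,0]]]'; python3 -m inch '[[[0,0,0,0,-0.1723,0],[0,0,0,0,-0.1723,0],[0,0,0,0,0,0],[0,0,0,0,0,0]]]'
python3 - <<'E'
from h import *
goto([.6353,.1179,.225],-.012)
E
```

```text
t: 64.62
tool_pos: [0.4111, -0.385, 0.2511]
orientation: [-1.023, 1.466, -1.459]
force: [-0.5, -0.1, -1.0]
opening: 0.046
t: 65.12
tool_pos: [0.4115, -0.3854, 0.2524]
orientation: [-1.202, 1.222, -1.219]
force: [-0.4, 0.1, -1.7]
opening: 0.0461
tcp [ 411.5 -385.4  252.4] axes x [-0.015 -1.    -0.002] y [-0.001  0.002 -1.   ] z [ 1.    -0.015 -0.001]
shift tool mm [-506.6   27.8  216.2]
turn tool [ 0.0015 -0.0032 -0.0016] shift in final axes [-506.    27.4  217.7] q6 -0.83
```

```bash
python3 -m inch '[[[-40,0,30,0,0,0],[-58,0,40,0,0,0],[-58,0,40,0,0,0],[-58,0,40,0,0,0],[-58,0,40,0,0,0],[-58,0,28,0,0,0],[-58,0,0,0,0,0],[-58,0,0,0,0,0]]]'; python3 -m inch '[[[-40,20,0,0,0,0],[-20,40,0,0,0,0],[0,40,0,0,0,0],[0,30,0,0,0,0],[0,0,0,0,0,0],[0,0,0,0,0,0],[0,0,0,0,0,0]]]'
python3 - <<'E'
from h import *
import pickle
goto([.6353,.1179,.090],-.012)
w=cam('wrist');save('w17',w['image']); pickle.dump(w,open("w17.pkl","wb"))
save("w17c",w["image"],(230,100,420,310),3.5)
E
```

```text
t: 66.12
tool_pos: [0.6155, 0.0319, 0.2528]
orientation: [-1.203, 1.221, -1.219]
force: [1.0, 0.1, -1.6]
opening: 0.0456
t: 67.0
tool_pos: [0.6178, 0.0899, 0.126]
orientation: [-1.201, 1.216, -1.22]
force: [0.3, -0.5, -1.5]
opening: 0.0458
tcp [617.8  89.9 126. ] axes x [-0.012 -1.    -0.   ] y [ 0.003  0.    -1.   ] z [ 1.    -0.012  0.003]
shift tool mm [-28.2  36.   17. ]
turn tool [-0.0035 -0.0001 -0.0003] shift in final axes [-28.2  36.   17.1] q6 0.07
```

View pics/w17.png

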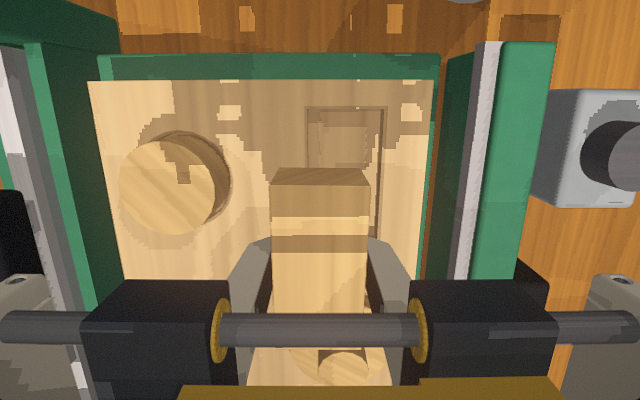

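View pics/w17c.png

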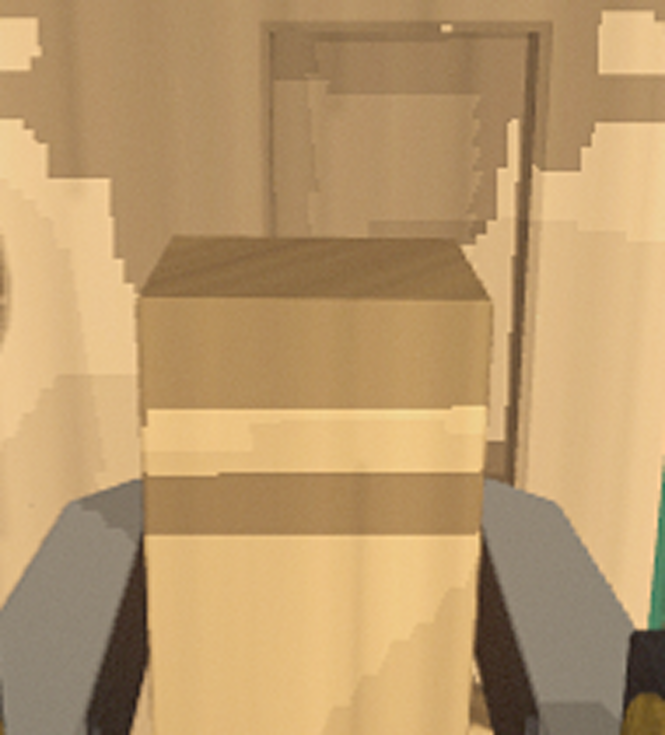

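Run:
```python
from h import *
import pickle; w=pickle.load(open("w17.pkl","rb"))
f=lambda l,z: onplane(w,np.array(l)/3.5+[230,100],z)[:,:2]*1000
print("end top",f([(140,297),(490,297)],.1423),"end bottom",f([(175,237),(460,240)],.1023))
print("pocket",f([(262,22),(552,22)],.065))
st=monitor.read_state(); print(st["tool_pos"])
```

```text
end top [[596.87626517 134.65452846]
 [641.18508954 134.11234735]] end bottom [[596.95238865 134.14536131]
 [642.5530423  133.11092822]]
pocket [[610.2591682  166.34905412]
 [663.42858092 165.82422376]]
[0.61766227 0.08989566 0.12577161]
```

```bash
python3 -m inch '[[[-15,0,9,0,0,0],[-14.2,0,8.3,0,0,0],[0,0,0,0,0,0],[0,12,0,0,0,0],[0,10,0,0,0,0],[0,4,0,0,0,0],[0,0,0,0,0,0],[0,0,0,0,0,0]]]'
python3 - <<'E'
from h import *
import pickle
goto([.6353,.1189,.0885],-.012)
w=cam('wrist'); save("w18c",w["image"],(230,100,420,310),3.5)
E
```

```text
t: 68.05
tool_pos: [0.6342, 0.1188, 0.098]
orientation: [-1.203, 1.217, -1.218]
force: [0.3, -0.2, -1.6]
opening: 0.0458
tcp [634.2 118.8  98. ] axes x [-0.011 -1.    -0.   ] y [ 0.001 -0.    -1.   ] z [ 1.    -0.011  0.001]
shift tool mm [-0.1  9.5  1.1]
turn tool [-0.0006  0.0005 -0.    ] shift in final axes [-0.1  9.5  1.1] q6 0.12
```

View pics/w18c.png

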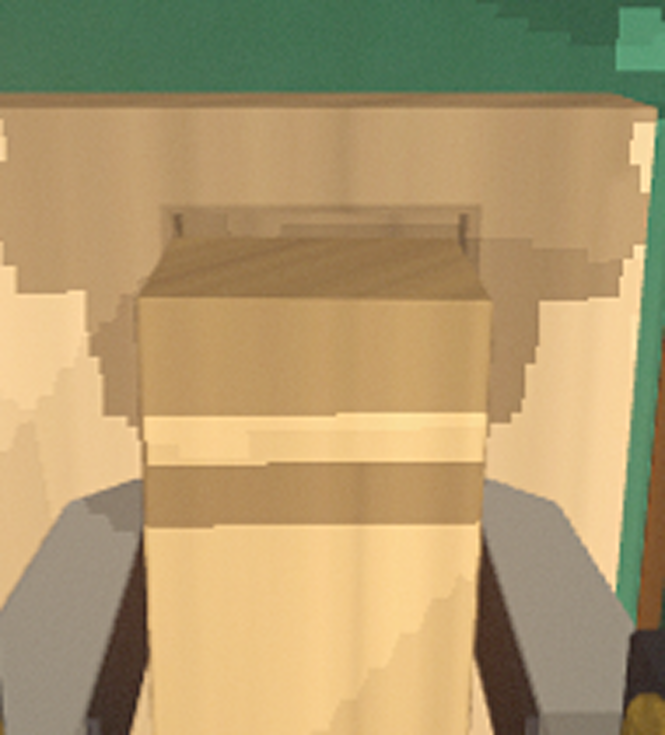

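```bash
python3 -m inch '[[[0,4,1,0,0,0],[0,3,0,0,0,0],[0,0,0,0,0,0],[0,2,0,0,0,0],[0,2,0,0,0,0],[0,0,0,0,0,0],[0,0,0,0,0,0]]]'
```

```text
t: 68.97
tool_pos: [0.635, 0.119, 0.0867]
orientation: [-1.204, 1.217, -1.218]
force: [-0.9, 0.3, -1.9]
opening: 0.0457
```

```bash
python3 -m inch '[[[0,2,0,0,0,0],[0,2,0,0,0,0],[0,2,0,0,0,0],[0,2,0,0,0,0],[0,0,0,0,0,0]]]';python3 -m inch '[[[0,1.2,0,0,0,0],[0,1,0,0,0,0],[0,0.6,0,0,0,0],[0,0,0,0,0,0]]]'
```

```text
t: 69.6
tool_pos: [0.6348, 0.1189, 0.0783]
orientation: [-1.204, 1.218, -1.217]
force: [0.1, -0.0, -1.1]
opening: 0.0461
t: 70.1
tool_pos: [0.6349, 0.1189, 0.0757]
orientation: [-1.204, 1.218, -1.217]
force: [-0.8, -0.3, -2.7]
opening: 0.046
```

```bash
python3 -m inch '[[[0,0.8,0,0,0,0],[0,0.7,0,0,0,0],[0,0.4,0,0,0,0],[0,0,0,0,0,0]]]'
```

```text
t: 70.6
tool_pos: [0.6351, 0.1189, 0.0746]
orientation: [-1.204, 1.217, -1.218]
force: [-3.4, -0.4, 5.9]
opening: 0.046
```

```bash
python3 -m inch '[[[0,0,0,0,0,0],[0,0,0,0,0,0],[0,0,0,0,0,0],[0,-10,0,0,0,0],[0,-40,0,0,0,0],[0,-50,0,0,0,0],[0,-60,0,0,0,0],[0,0,0,0,0,0]]]' 70; python3 -m inch '[[[10,0,-30,0,0,0],[18,0,-50,0,0,0],[18,0,-55,0,0,0],[18,0,-60,0,0,0],[0,0,0,0,0,0],[0,0,0,0,0,0],[0,0,0,0,0,0]]]' 70
python3 - <<'E'
from h import *
goto([.4372,.0555,.105],-.012)
w=cam('wrist'); save("w19",w["image"]); save("s19",cam("scene")["image"],(120,70,450,330),2.4); t=cam("top"); save("t19",t["image"],(180,90,520,300),2.3)
E
```

```text
t: 71.6
tool_pos: [0.6385, 0.1194, 0.2426]
orientation: [-1.193, 1.209, -1.222]
force: [-0.4, 0.7, 0.6]
opening: 0.0698
t: 72.47
tool_pos: [0.4406, 0.0574, 0.2343]
orientation: [-1.203, 1.217, -1.218]
force: [0.0, -0.3, 1.0]
opening: 0.0698
tcp [440.6  57.4 234.3] axes x [-0.011 -1.    -0.   ] y [ 0.001  0.    -1.   ] z [ 1.    -0.011  0.001]
shift tool mm [  1.9 129.3  -3.5]
turn tool [-0.0007  0.0009 -0.0001] shift in final axes [  1.9 129.3  -3.4] q6 0.03
```

View pics/w19.png

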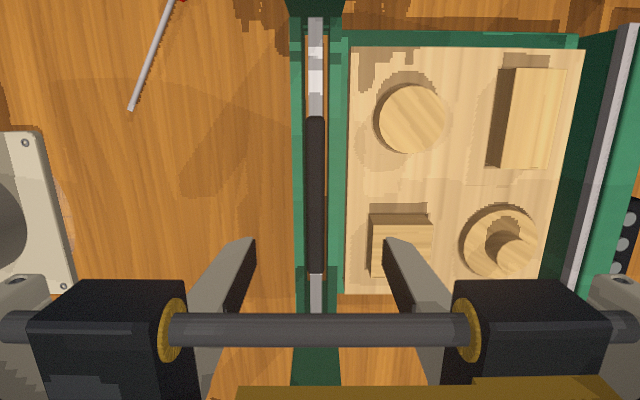

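View pics/s19.png

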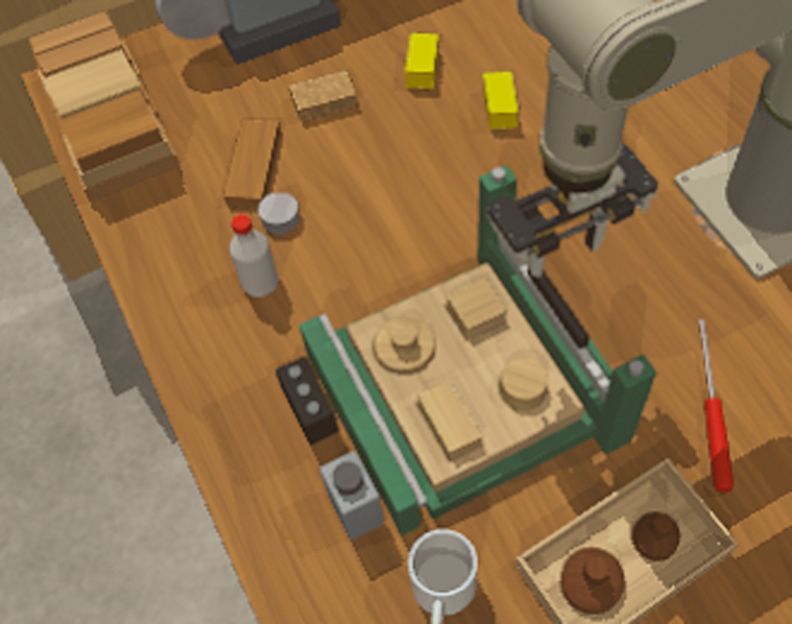

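View pics/t19.png

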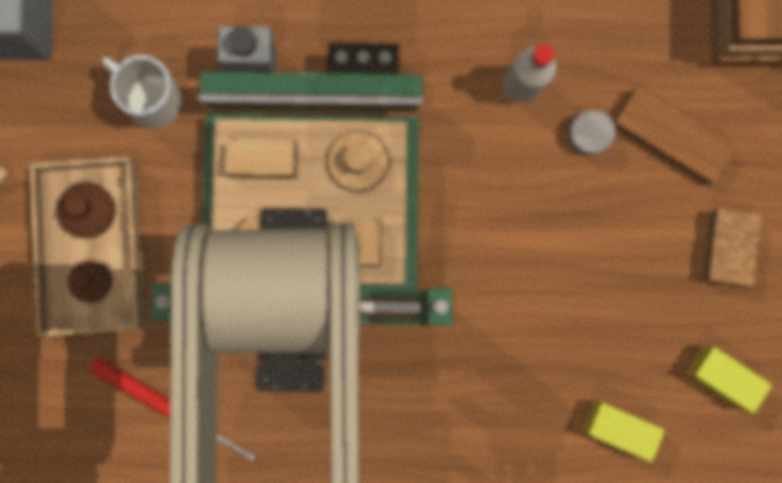

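```bash
python3 -m inch '[[[1.9,30,-3.4,0,0,0],[0,40,0,0,0,0],[0,35,0,0,0,0],[0,18,0,0,0,0],[0,4,0,0,0,0],[0,0,0,0,0,0],[0,0,0,0,0,0]]]' 45
python3 - <<'E'
from h import *
goto([.4372,.0555,.104],-.012)
E
```

```text
t: 73.5
tool_pos: [0.437, 0.0554, 0.1081]
orientation: [-1.203, 1.216, -1.218]
force: [-0.4, -0.8, 0.4]
opening: 0.0449
tcp [437.   55.4 108.1] axes x [-0.011 -1.    -0.   ] y [ 0.002 -0.    -1.   ] z [ 1.    -0.011  0.002]
shift tool mm [-0.1  4.1  0.2]
turn tool [-0.0018  0.0008 -0.    ] shift in final axes [-0.1  4.1  0.2] q6 0.02
```

```bash
python3 -m inch '[[[0,3.5,0,0,0,0],[0,0,0,0,0,0],[0,0,0,0,0,0]]]' 45 ; python3 -m inch '[[[0,0,0,0,0,0],[0,0,0,0,0,0],[0,0,0,0,0,0],[0,0,0,0,0,0],[0,0,0,0,0,0],[0,0,0,0,0,0],[0,0,0,0,0,0]]]' 0 45
```

```text
t: 73.88
tool_pos: [0.436, 0.0553, 0.1035]
orientation: [-1.204, 1.217, -1.218]
force: [0.9, -0.6, 0.1]
opening: 0.045
t: 74.75
tool_pos: [0.4375, 0.0553, 0.1039]
orientation: [-1.201, 1.215, -1.219]
force: [8.9, -0.4, -4.8]
opening: 0.0156
```

```bash
python3 -m inch '[[[0,0,1,0,0,0],[0,0,0,0,0,0],[0,0,0,0,0,0]]]'; python3 -m inch '[[[0,-3,0.4,0,0,0],[0,-6,0,0,0,0],[0,-7,0,0,0,0],[0,-7,0,0,0,0]]]'
```

```text
t: 75.12
tool_pos: [0.4375, 0.0553, 0.1038]
orientation: [-1.203, 1.217, -1.218]
force: [2.1, -0.6, 2.2]
opening: 0.0159
t: 75.62
tool_pos: [0.4374, 0.0553, 0.1256]
orientation: [-1.204, 1.217, -1.218]
force: [8.6, 0.6, -10.4]
opening: 0.0157
```

```bash
python3 -m inch '[[[0,-7,0.3,0,0,0],[0,-7,0,0,0,0],[0,-7,0,0,0,0],[0,-7,0,0,0,0],[0,-7,0,0,0,0],[0,-7,0,0,0,0],[0,-5,0,0,0,0],[0,0,0,0,0,0]]]'; python3 -m inch '[[[0,-2,0,0,0,0],[0,-2,0,0,0,0],[0,0,0,0,0,0]]]'
```

```text
t: 76.62
tool_pos: [0.4374, 0.0553, 0.1729]
orientation: [-1.204, 1.218, -1.217]
force: [3.9, 0.2, -3.3]
opening: 0.0155
t: 77.0
tool_pos: [0.4374, 0.0553, 0.1766]
orientation: [-1.204, 1.218, -1.217]
force: [4.6, 0.5, -7.8]
opening: 0.0156
```

Moved 72.8 mm; about 2 mm to go to the stop.

```bash
python3 -m inch '[[[0,-1.5,0,0,0,0],[0,-1,0,0,0,0],[0,0,0,0,0,0]]]'; python3 -m inch '[[[0,-1,0,0,0,0],[0,-1,0,0,0,0],[0,0,0,0,0,0]]]'
```

```text
t: 77.38
tool_pos: [0.4374, 0.0553, 0.1785]
orientation: [-1.205, 1.218, -1.217]
force: [8.4, 0.0, -12.5]
opening: 0.0158
t: 77.75
tool_pos: [0.4374, 0.0553, 0.1786]
orientation: [-1.205, 1.219, -1.217]
force: [17.3, 0.3, -28.4]
opening: 0.0155
```

```bash
python3 -m inch '[[[0,0,0,0,0,0],[0,0,0,0,0,0],[0,0,0,0,0,0],[0,0,0,0,0,0],[0,-10,0,0,0,0],[0,-30,0,0,0,0],[0,-40,0,0,0,0],[0,0,0,0,0,0]]]' 45; python3 -m inch '[[[0,0,-20,0,0,0],[0,0,-25,0,0,0],[-50,0,-20,0,0,0],[-50,0,0,0,0,0],[-60,0,0,0,0,0],[-60,0,0,0,0,0],[0,0,0,0,0,0],[0,0,0,0,0,0]]]'
python3 - <<'E'
from h import *
s=cam("scene"); save("s20",s["image"],(120,70,450,330),2.4); t=cam("top"); save("t20",t["image"],(180,90,520,300),2.3)
w=cam('wrist'); save("w20",w["image"])
st=monitor.read_state(); print(st["tool_pos"],st["t"])
# handle centre predicted up/down ends
for z in (.115,.19):
    P=[[.4375+.0008*k,.0548+k*.07,z] for k in (-1,1)]
    print(z,"scene",((proj(s,P)-[120,70])*2.4).round())
E
```

```text
t: 78.75
tool_pos: [0.4397, 0.0553, 0.2665]
orientation: [-1.198, 1.212, -1.221]
force: [0.3, -0.3, -0.5]
opening: 0.0452
t: 79.75
tool_pos: [0.3748, 0.2757, 0.2614]
orientation: [-1.206, 1.217, -1.217]
force: [-0.2, 0.3, 0.7]
opening: 0.0453
[0.3754969  0.27486174 0.26202808] 79.9
0.115 scene [[530. 264.]
 [584. 342.]]
0.19 scene [[533. 231.]
 [591. 312.]]
```

View pics/s20.png

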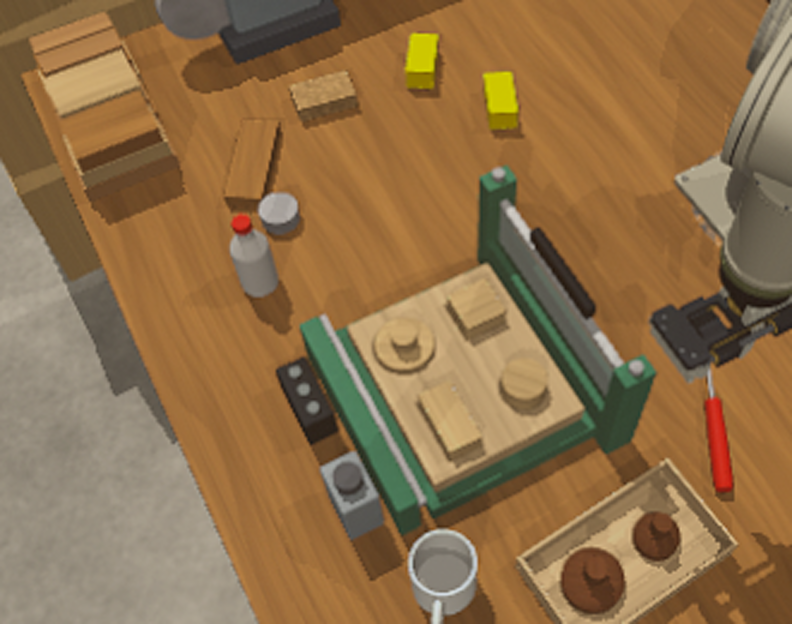

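View pics/t20.png

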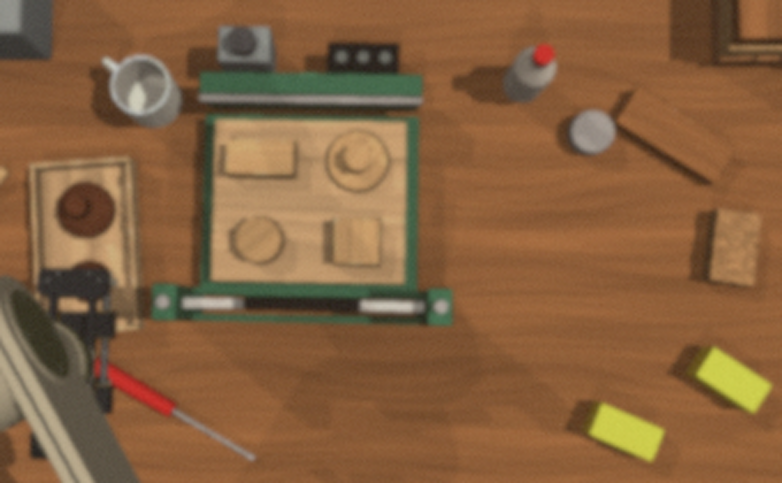

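The scene view shows the handle running from about (533,233) to (591,312). The predicted ends with the guard fully up are (533,231) and (591,312), so the guard is up. All four blanks are seated, both lids stand in the tray, and nothing else has moved.

```bash
python3 -c "
from plant import robot
print(robot.close_job())"
```

```text
the job is handed in; nothing more can be done
None
```

The job is done and handed in at about 80 s of the 210 s. `close_job()` reports no verdict, so these results come from my own readings.

- **Guard down:** I pushed it to its stop before touching anything in the nest. The fingertips stopped at 128 mm with 16 N, which is where the handle top should be.
- **Lids:** I moved both finished lids, big and small, into the tray. The last pictures show them standing upright side by side.
- **Blanks:** All four raw blanks are in their own pockets. Each went in past the plate top with almost no force. Each stopped within about 1 mm of the height expected for a full seat, with 6 to 8 N from the pocket floor. I left the two yellow look-alikes alone.
- **Guard up:** I pulled it 74.8 mm until it stopped at 28 N, then let go and moved the arm clear. The handle in the scene picture matches the fully-up position within a few pixels.

Nothing else on the bench looks moved in the last views, and no blank was knocked aside during the run. One disagreement: the wrist camera read about 1 to 1.5 mm off along the direction the jaws open. I allowed for that by checking against the fingertips and the top view. No check failed.

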